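# Straightedge check for swollen tins

### The arm

A 6-joint arm with a two-finger parallel gripper is mounted at the origin on the work surface. World frame = base frame: x ahead of the robot, y to its left, z up, the work surface at z = 0. Lengths are in m, angles in degrees, forces in N, time in s.
With the tool pointing down it reaches from about 0.375 to 0.925 m from the base axis. Payload 5.7 kg.
Tool frame: the origin (TCP) lies at the very end of the fingers, on their centre line; the grasp point (between the pads) lies env.hold_point_z behind it (env.hold_point_z is the distance from the TCP to the grasp point, in m); x points along the fingers, z is the direction in which the jaws open and shut, and the axes are right-handed (so a half turn about x gives the same grasp; the last joint's range is limited). The gripper opens to 88 mm and grips with 3 to 60 N. Pads are 20 mm wide; open, the fingers measure 115 mm over their backs; the gripper's body (75 mm by 178 mm) begins 61 mm behind the grasp point.
Start: joints at [61.415, 20.558, 86.54, -0, 72.909, -6.595], TCP at [0.225, 0.556, 0.223] pointing down, gripper open.
Joint ranges: [-170.27, 170.27], [-57.76, 135], [12.27, 136.19], [-55.21, 235.2], [11.17, 155.16], [-170.74, 170.74]. Speed limits (degrees/s): [136.94, 136.94, 180, 180, 180, 180].

### API

Orientations are given as [roll, pitch, yaw] about the fixed x, y, z axes, in that order (R = Rz(yaw) Ry(pitch) Rx(roll)).
In Python, from workcell import env, grab_frame gives the robot as it stands.
- The arm moves only by the tool move_arm, never from a script. Its argument "deltas" is a list of rows, each a list of 5 numbers: the shift along the world's x, y, z in cm, then the turn about the world's z in degrees, then the opening, from 0 (shut) to 1 (fully open). A call has 1 to 8 rows; each row shifts and turns the commanded pose from where the row before left it; what a row does not reach is not made up. A row lasts 1/12 s, in which the tool goes at most 41.7 mm and 7.16 degrees, less where a joint would pass 70% of its speed; a pose out of reach is approached as far as the arm can. A call is refused whole if a number of a shift passes 4.17 or a number of a turn 7.16, either way. A call with a gripper value outside its range is refused whole. The fingers move at their own pace and stop on an object; "force" is the grip in N (left out, the last holds). Time passes only in rows, so rows that do not move let the fingers close. It gives the time, the measured TCP pose, the force and the opening at its end, in the units of the state.
- env.read_state(): the state, without advancing time (a new reading comes with each control period).
- grab_frame(name): name is "scene" or "top" or "wrist"; returns a dict with "img" (480x640x3 uint8, blue, green, red), "fov_y" (degrees; the focal length in pixels is half the picture's height over the tangent of half this angle, whatever the lens; pixels are square), "cx", "cy" (the principal point, pixels), "k1" (the pictures are not rectified: a ray, as slopes to the right and down, at radius r is drawn at 1 + k1 r^2 times it, then the intrinsics apply), "origin" and "attitude" of the camera in the world. Camera axes: x right, y down, z forward; pixel columns grow to the right and rows downward; lengths in m; the calibration is good to about 2 mm. A picture is of the moment at which its call begins. There is no depth.
- env.close_job(): hands the job in, once; it reports no verdict.
The state is a dict: "time": time; "qpos": joint angles; "dq": joint speeds; "joint_torque": joint torques, N m; "ee_pos": TCP position; "ee_rot": TCP orientation; "wrist_force": force on the tool from outside, world axes, zero at the start; "wrist_torque": the same for the moment, N m; "gripper_width": finger opening in m.
Only numpy, scipy, OpenCV 4.12 (cv2) and the standard library are available. Lean on these libraries where they do the work, as an engineer would, in place of code of your own. Each camera call takes 0.05 s, during which the arm holds its last target. There are 200 camera calls.

### The job

Check the row of tins for swollen lids with the steel straightedge that stands in its holder: going along the row from the robot's left to its right, lay the straightedge flat and centred along the top of each tin, let go of it, and press it down lightly with the fingertips, first at its end near the robot and then at its far end, to find out whether it rocks. Stand every tin on which it rocks in the low white quarantine tray and leave the sound tins standing where they are in the row. Put the straightedge back upright in its holder, down to the bottom, when it is no longer needed, and leave the bottle, jar and carton alone.

Things in the scene. Friction and masses are not known exactly. Their poses are not given: they have to be found in the camera images.
- tin1: Oblong tinplate tin, 150 x 62 x 70 mm tall, 0.4-0.8 kg. Origin: centre of underside; z up; x along its length, away from the robot (+-0.15 rad at the start). A 3 mm wide seam round the top stands 70 mm above the origin; the lid lies 3 mm below it if sound, bulges 4 mm above it if swollen (not told which). Left place (never with tin4; None if absent). One place may be empty; 155 mm apart.
- tin2: Oblong tinplate tin, 150 x 62 x 70 mm tall, 0.4-0.8 kg. Origin: centre of underside; z up; x along its length, away from the robot (+-0.15 rad at the start). A 3 mm wide seam round the top stands 70 mm above the origin; the lid lies 3 mm below it if sound, bulges 4 mm above it if swollen (not told which). Middle place (never with tin5; None if absent). One place may be empty; 155 mm apart.
- tin3: Oblong tinplate tin, 150 x 62 x 70 mm tall, 0.4-0.8 kg. Origin: centre of underside; z up; x along its length, away from the robot (+-0.15 rad at the start). A 3 mm wide seam round the top stands 70 mm above the origin; the lid lies 3 mm below it if sound, bulges 4 mm above it if swollen (not told which). Right place (never with tin6; None if absent). One place may be empty; 155 mm apart.
- tin4: Oblong tinplate tin, 150 x 62 x 70 mm tall, 0.4-0.8 kg. Origin: centre of underside; z up; x along its length, away from the robot (+-0.15 rad at the start). A 3 mm wide seam round the top stands 70 mm above the origin; the lid lies 3 mm below it if sound, bulges 4 mm above it if swollen (not told which). Left place (never with tin1; None if absent). One place may be empty; 155 mm apart.
- tin5: Oblong tinplate tin, 150 x 62 x 70 mm tall, 0.4-0.8 kg. Origin: centre of underside; z up; x along its length, away from the robot (+-0.15 rad at the start). A 3 mm wide seam round the top stands 70 mm above the origin; the lid lies 3 mm below it if sound, bulges 4 mm above it if swollen (not told which). Middle place (never with tin2; None if absent). One place may be empty; 155 mm apart.
- tin6: Oblong tinplate tin, 150 x 62 x 70 mm tall, 0.4-0.8 kg. Origin: centre of underside; z up; x along its length, away from the robot (+-0.15 rad at the start). A 3 mm wide seam round the top stands 70 mm above the origin; the lid lies 3 mm below it if sound, bulges 4 mm above it if swollen (not told which). Right place (never with tin3; None if absent). One place may be empty; 155 mm apart.
- straightedge: Plain steel bar 220 x 25 x 12 mm, 0.28 kg. Origin: its centre; x along its length, y across its 25 mm width, z through its thickness; ends alike, faces alike. Starts upright in the holder (x axis vertical), top 228 mm above the bench. Laid along a tin, its centre is 76 mm above the tin's underside (80 mm if swollen), overhanging 35 mm at each end.
- end_a (a point): Middle of the straightedge's end face at its +x end, 110 mm from its centre. Pressed down near an end with 2 to 5 N, the straightedge rocks over fully on a swollen lid (about 0.06 rad, until it meets the seam there) and stays still on a sound one.
- end_b (a point): Middle of the straightedge's end face at its -x end, 110 mm from its centre. Pressing with more than about 6 N outside the tin's seam would tip the straightedge off any tin; over the seam or inside it, no press does.
- holder: Upright sheet-steel socket fixed to the bench that holds the straightedge: a rectangular pocket open at the top, inside 36 mm (its x) by 24 mm (its y), rim 85 mm above the bench, pocket floor 8 mm above the bench, on a 75 x 75 mm foot. Origin: centre of its underside, z up. The straightedge's 25 mm width lies along the holder's x, with about 6 mm of play all round.
- tray: Low open white plastic tray fixed to the bench, the quarantine tray: outside 310 (its x) x 190 (its y) x 30 mm tall, walls and floor 4 mm thick. Origin: centre of its underside, z up. Up to three tins stand in it side by side, their length along the tray's y, 100 mm apart along its x.
- bottle: Bystander: full sauce bottle, 60 mm across, 230 mm tall, standing. Origin: centre of its underside. Leave it alone.
- jar: Bystander: glass jar with a screw cap, 72 mm across, 90 mm tall, standing. Origin: centre of its underside. Leave it alone.
- carton: Bystander: small flat cardboard carton, 70 x 100 x 45 mm tall, lying. Origin: centre of its underside. Leave it alone.
Things that resemble listed ones, but are neither listed nor needed, are in the scene too. There is more than one size of the straightedge; the one meant has the size given above.

How it is judged:
By the outcome, as a careful person would: the job done as asked, in the order asked, and still so for the second after the job is handed in, with the robot touching nothing.
Of tin1, tin4 only 1 to 1 are there at a start; the rules pass over those that are not, and their reading is None.
Of tin5, tin2 only 1 to 1 are there at a start; the rules pass over those that are not, and their reading is None.
Of tin3, tin6 only 1 to 1 are there at a start; the rules pass over those that are not, and their reading is None.
Of tin1, tin5, tin3, tin4, tin2, tin6 only 5 to 6 are there at a start; the rules pass over those that are not, and their reading is None.
At some moment in a run one of tin1, tin5, tin3, tin4, tin2, tin6 may be knocked a few centimetres aside while the robot is not near it.
It also fails if it takes over 210 s, if anything falls off the work surface, if the arm or the gripper's body presses on something with over 40 N, if the wrist force passes 120 N, or if a joint passes its speed limit or range.

## Working session

There is one attempt and no reset: what is moved stays moved. The work goes in short steps, Python scripts to look and compute and a tool call to move; the robot and the scene stay as the last step left them, time stands still between calls to the robot, and variables do not carry over. Pictures are saved under pics/ and viewed, about 12 in all and at most 16, crops included, and the job is handed in when it is done.

Besides the shell and the picture viewer there is one more tool, called after "Request:" by a JSON object that holds its "fn" and its "kwargs". move_arm: Moves the arm, as the interface text tells. Its arguments: {"type":"object","properties":{"deltas":{"type":"array"},"force":{"type":"number"}},"required":["deltas"]}

```bash
mkdir -p pics; cat > h.py <<'E'
import numpy as np,cv2
from workcell import env,grab_frame
def K(f):
    F=240/np.tan(np.radians(f["fov_y"]/2)); return np.array([[F,0,f["cx"]],[0,F,f["cy"]],[0,0,1.]])
from scipy.spatial.transform import Rotation as R
def att(f):
    a=np.array(f["attitude"],float)
    return a if a.shape==(3,3) else R.from_euler('xyz',a,degrees=True).as_matrix()
def w(f,uv,z):
    p=cv2.undistortPoints(np.array([[uv]],float),K(f),np.array([f["k1"],0,0,0,0.]))[0,0]
    # note: cv2 model is the same: x_d = x(1+k1 r^2)
    d=att(f)@np.array([p[0],p[1],1]);o=np.array(f["origin"]);return o+d*(z-o[2])/d[2]
def px(f,P):
    A=att(f);c=A.T@(np.array(P,float)-np.array(f["origin"]))
    s=c[:2]/c[2];s=s*(1+f["k1"]*(s@s));k=K(f);return np.array([k[0,0]*s[0]+k[0,2],k[1,1]*s[1]+k[1,2]])
def save(name,n,crop=None,sc=1):
    f=grab_frame(name);im=f["img"]
    if crop: a,b,c,d=crop;im=im[b:d,a:c]
    if sc!=1: im=cv2.resize(im,None,fx=sc,fy=sc,interpolation=cv2.INTER_CUBIC)
    cv2.imwrite(f"pics/{n}.png",im);import pickle;pickle.dump(f,open(f"pics/{n}.pkl","wb"));return f
E
python3 - <<'E'
from h import *
for n in("scene","top"):
    f=save(n,n+"0");print({k:v for k,v in f.items() if k!="img"})
print(env.hold_point_z,env.read_state())
E
```

```text
{'fov_y': 50.937442728803006, 'cx': 314.9372420874965, 'cy': 244.59572970350192, 'k1': 0.04834101943091519, 'origin': array([ 1.04645027, -0.64998893,  1.11670982]), 'attitude': array([-141.82119601,    0.60251948,   33.29900954])}
{'fov_y': 50.424835769642996, 'cx': 321.24667747366857, 'cy': 243.6059366650443, 'k1': -0.12115823441183154, 'origin': array([ 0.43844971, -0.00363943,  1.47694294]), 'attitude': array([-173.09912283,   -1.0545413 ,  -91.3891484 ])}
0.0187 {'time': 0.1, 'qpos': array([ 6.14168546e+01,  2.05951949e+01,  8.65910152e+01, -4.14553352e-04,
        7.29104597e+01, -6.59331011e+00]), 'dq': array([ 0.04274043,  0.02653192, -0.06935879, -0.04879431, -0.08732403,
        0.07359586]), 'joint_torque': array([-7.46839687e-04, -5.16359496e+01, -2.71402752e+01,  6.74543646e-02,
        2.78056855e-02,  1.34549737e-05]), 'ee_pos': array([0.22436178, 0.55580292, 0.22189102]), 'ee_rot': array([ 173.64142179,   89.90332935, -118.34829132]), 'wrist_force': array([-0.24084125, -0.24930574,  0.24027647]), 'wrist_torque': array([ 0.00580753, -0.04367069,  0.01435159]), 'gripper_width': 0.08786568014505873}
```

View pics/scene0.png

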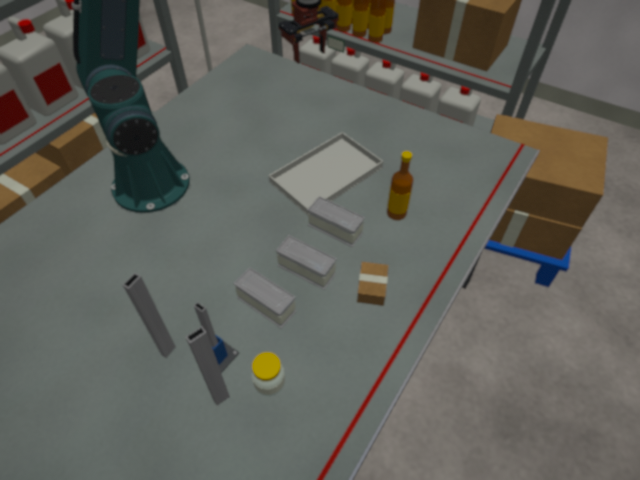

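View pics/top0.png

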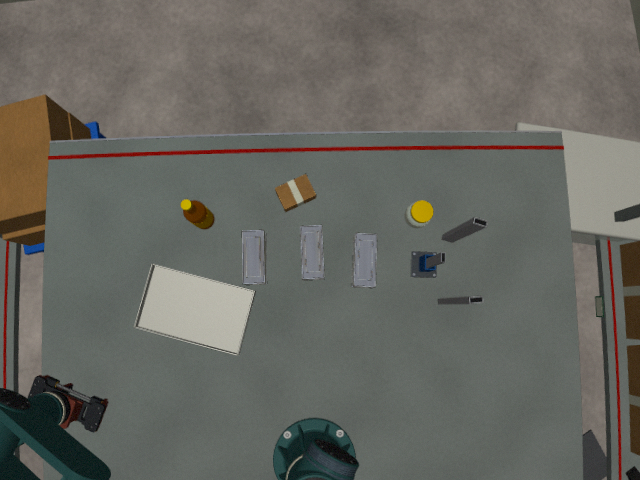

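The scene view shows three tins, the white tray, and the holder (blue pocket) with the bar. Two loose taller bars stand near it. In the top view the tins are near (253,257), (312,252) and (365,261), the tray near (196,309) and the holder near (427,263). I'll enlarge these next.

```bash
python3 - <<'E'
import cv2
im=cv2.imread('pics/top0.png')
cv2.imwrite('pics/c1.png',cv2.resize(im[215:300,230:390],None,fx=5,fy=5,interpolation=cv2.INTER_CUBIC))
a=cv2.resize(im[210:310,400:500],None,fx=5,fy=5,interpolation=cv2.INTER_CUBIC)
b=cv2.resize(im[255:365,120:270],None,fx=2,fy=2,interpolation=cv2.INTER_CUBIC)
import numpy as np
c=np.zeros((500,800,3),np.uint8);c[:,:500]=a;c[:220,500:800]=b
cv2.imwrite('pics/c2.png',c)
E
```

```text
(no output)
```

View pics/c1.png

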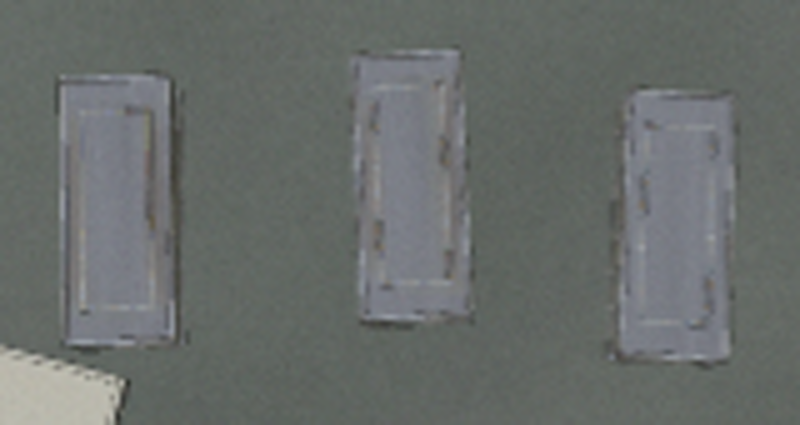

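View pics/c2.png

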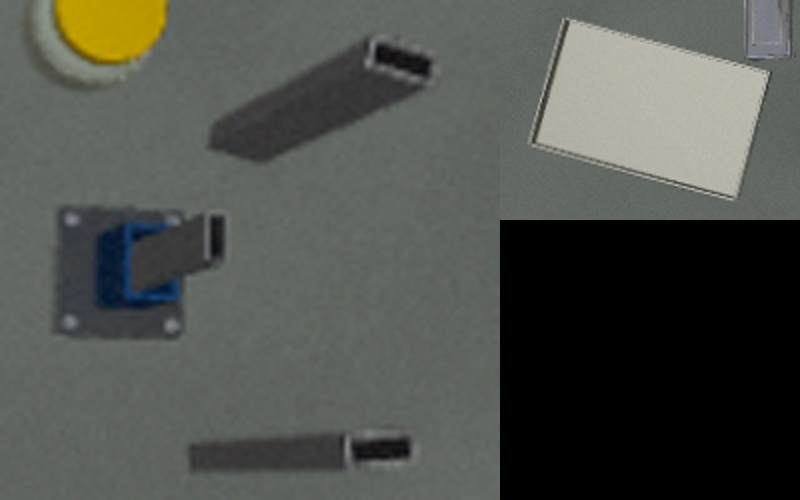

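The tin, holder and tray corners are readable in the crops. I'll turn them into positions.

```bash
cat >> h.py <<'E'
def st():
    s=env.read_state();A=R.from_euler('xyz',s["ee_rot"],degrees=True).as_matrix()
    j=np.degrees(np.arctan2(A[1,2],A[0,2]))
    print("t%.2f"%s["time"],"p",np.round(s["ee_pos"]*1000,1),"jaw %.2f"%j,"F",np.round(s["wrist_force"],2),"M",np.round(s["wrist_torque"],2),"w %.1f"%(s["gripper_width"]*1000),"down",np.round(A[:,0],3));return s
def rect(f,c,z):
    P=np.array([w(f,q,z)[:2] for q in c]);e=[np.linalg.norm(P[i]-P[i-1]) for i in range(4)]
    a=(P[0]+P[1]-P[2]-P[3]);b=(P[0]+P[3]-P[1]-P[2])
    return P.mean(0)*1000,np.round(np.array(e)*1000),"up-dir %.1f left-dir %.1f"%(np.degrees(np.arctan2(a[1],a[0])),np.degrees(np.arctan2(b[1],b[0])))
E
python3 - <<'E'
from h import *;import pickle
f=pickle.load(open('pics/top0.pkl','rb'))
def T(c,s,o): return [(x/s+o[0],y/s+o[1]) for x,y in c]
for n,c,s,o,z in [("L",[(60,77),(168,76),(177,344),(66,346)],5,(230,215),.07),("M",[(355,55),(459,51),(470,318),(361,322)],5,(230,215),.07),("R",[(630,91),(733,97),(728,359),(616,357)],5,(230,215),.07),
("foot",[(58,205),(185,207),(183,338),(54,335)],5,(400,210),.004),("rim",[(123,222),(178,222),(178,300),(125,303)],5,(400,210),.085),("bar",[(206,214),(223,214),(223,262),(206,265)],5,(400,210),.228),
("tray",[(65,18),(270,72),(237,199),(31,143)],2,(120,255),.03),
("d1",[(373,37),(437,57),(430,84),(368,64)],5,(400,210),.3),("d2",[(346,434),(411,434),(411,464),(346,464)],5,(400,210),.3)]:
    print(n,*rect(f,T(c,s,o),z))
print("jar",w(f,(421,211),.09),"carton",w(f,(296,193),.045),"bottle cap",w(f,(186,205),.23))
st()
E
```

```text
L [574.85433165 154.93607916] [150.  60. 149.  61.] up-dir 1.1 left-dir 89.5
M [584.78659806  -8.1092255 ] [149.  58. 149.  60.] up-dir 0.5 left-dir 90.9
R [ 559.3930203  -155.10434962] [149.  58. 146.  62.] up-dir -4.0 left-dir 86.5
foot [ 548.75900094 -334.03028514] [76. 76. 77. 76.] up-dir -4.0 left-dir 87.5
rim [ 547.4701851  -333.40907529] [45. 31. 43. 30.] up-dir -2.0 left-dir 90.2
bar [ 546.93034209 -332.17968666] [25.  9. 24.  9.] up-dir -3.0 left-dir 93.6
tray [434.73486166 327.7827763 ] [184. 306. 184. 305.] up-dir -15.3 left-dir 74.3
d1 [ 623.58203586 -409.01576924] [13. 32. 14. 31.] up-dir -16.4 left-dir 71.4
d2 [ 440.07754725 -386.70817662] [14. 31. 14. 31.] up-dir -3.0 left-dir 88.1
jar [ 0.69106834 -0.31348055  0.09      ] carton [0.75875329 0.03462388 0.045     ] bottle cap [0.69336791 0.30530369 0.23      ]
t0.10 p [224.4 555.8 221.9] jaw 68.01 F [-0.24 -0.25  0.24] M [ 0.01 -0.04  0.01] w 87.9 down [-0.001 -0.001 -1.   ]
```

Request:
{"fn": "move_arm", "kwargs": {"deltas": [[0.5,-1,3,-2.5,1],[0.5,-3,2.5,-2.5,1],[1,-3.5,1.5,-2.5,1],[1,-3.5,1.5,-2.5,1],[1,-3.5,1.5,-2.5,1],[1,-3.5,1.5,-2.5,1],[1,-3.5,1.5,-2.5,1],[1,-3.5,1.5,-2.5,1]]}}

```text
time: 0.77
ee_pos: [0.2943, 0.3045, 0.368]
ee_rot: [-176.5, 90.0, -128.6]
wrist_force: [0.8, -0.8, 0.0]
gripper_width: 0.0878
```

Request:
{"fn": "move_arm", "kwargs": {"deltas": [[1,-3.5,0.6,-2.5,1],[1,-3.5,0.6,-2.5,1],[1,-3.5,0.6,-2.5,1],[1,-3.5,0.6,-2.5,1],[1,-3.5,0.6,-2.5,1],[1,-3.5,0.6,-2.5,1],[1,-3.5,0.6,-2.5,1],[1,-3.5,0.6,-2.5,1]]}}

```text
time: 1.43
ee_pos: [0.3743, 0.0246, 0.4158]
ee_rot: [120.1, 90.0, 148.0]
wrist_force: [-0.0, -0.8, 0.2]
gripper_width: 0.0875
```

Request:
{"fn": "move_arm", "kwargs": {"deltas": [[1.5,-3.5,0.6,-2.5,1],[1.5,-3.5,0.6,-2.5,1],[1.5,-3.5,0,-2.5,1],[1.5,-3.5,0,-2.5,1],[1.5,-3.5,0,-2.5,1],[1.5,-3.5,0,-2.5,1],[1.5,-3.5,0,-2.5,1],[1.5,-3.5,0,-2.5,1]]}}

```text
time: 2.1
ee_pos: [0.4948, -0.2555, 0.4271]
ee_rot: [135.9, 89.9, 143.8]
wrist_force: [-0.3, 0.1, 0.3]
gripper_width: 0.0877
```

Request:
{"fn": "move_arm", "kwargs": {"deltas": [[1.5,-2,0,-2.5,1],[1.5,-2,0,-2.5,1],[1.5,-0.9,0,-2.5,1],[0.9,0,0,-2.5,1],[0,0,0,-1,1],[0,0,0,0,1],[0,0,0,0,1]]}}

```text
time: 2.68
ee_pos: [0.5481, -0.3022, 0.4274]
ee_rot: [159.1, 89.9, 156.2]
wrist_force: [0.1, 0.3, -0.9]
gripper_width: 0.0877
```

```bash
python3 - <<'E'
from h import *;import pickle
st()
f=save("wrist","w1",sc=1);print(f["origin"],f["attitude"],px(f,(.547,-.332,.228)))
a=pickle.load(open('pics/top0.pkl','rb'));s=pickle.load(open('pics/scene0.pkl','rb'))
def tri(ua,us):
    zs=np.linspace(0.1,.4,301);d=[np.linalg.norm(w(a,ua,z)-w(s,us,z)) for z in zs];i=np.argmin(d);return w(a,ua,zs[i]),d[i]
print(tri((480.4,222.1),(196,337)),tri((475.7,299.8),(132,282)),tri((442.9,257.7),(200.5,307)))
E
```

```text
t2.68 p [ 548.1 -302.2  427.4] jaw -2.91 F [ 0.11  0.26 -0.86] M [-0.09  0.05 -0.01] w 87.7 down [-0.001  0.    -1.   ]
[ 0.5535399  -0.22443517  0.58900621] [ 1.63673130e+02  5.60842530e-02 -2.94178808e+00] [320.71575363 236.95141696]
(array([ 0.62373636, -0.40933727,  0.299     ]), np.float64(0.0018429680715777897)) (array([ 0.44007818, -0.38667893,  0.3       ]), np.float64(0.002230637284586039)) (array([ 0.54712879, -0.33244316,  0.227     ]), np.float64(0.0007296697293232595))
```

View pics/w1.png

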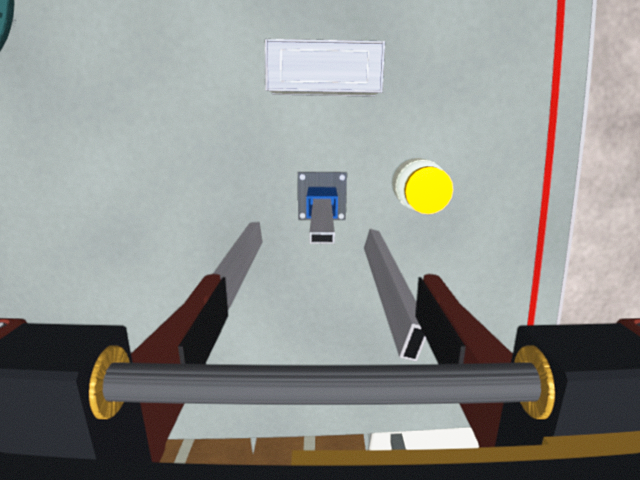

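The bar top is at (322,238) in the wrist view, against a prediction of (321,237). The 300 mm loose bars clear the gripper. I'll grip the bar across its 25 mm width near the top.

Request:
{"fn": "move_arm", "kwargs": {"deltas": [[-0.1,-3.0,0,0,1],[0,0,-4,0,1],[0,0,-4,0,1],[0,0,-4,0,1],[0,0,-4,0,1],[0,0,-4,0,1],[0,0,-3,0,1],[0,0,-1.4,0,1]]}}

```text
time: 3.4
ee_pos: [0.5447, -0.3304, 0.1794]
ee_rot: [147.0, 89.6, 144.1]
wrist_force: [-0.6, -0.1, 0.3]
gripper_width: 0.0875
```

Request:
{"fn": "move_arm", "kwargs": {"deltas": [[0,0,0,0,1],[0,0,0,0,0],[0,0,0,0,0],[0,0,0,0,0],[0,0,0,0,0],[0,0,0,0,0],[0,0,0,0,0],[0,0,0,0,0]], "force": 20}}

```text
time: 4.07
ee_pos: [0.5478, -0.3328, 0.1841]
ee_rot: [-42.0, 90.0, -44.9]
wrist_force: [1.4, -1.1, 0.4]
gripper_width: 0.0443
```

Request:
{"fn": "move_arm", "kwargs": {"deltas": [[0,0,0,0,0],[0,0,0,0,0],[0,0,0,0,0],[0,0,0,0,0],[0,0,0,0,0]]}}

```text
time: 4.48
ee_pos: [0.5476, -0.3326, 0.1835]
ee_rot: [151.1, 90.0, 148.2]
wrist_force: [0.3, 0.5, -0.2]
gripper_width: 0.025
```

```bash
python3 - <<'E'
from h import *
st()
E
```

```text
t4.48 p [ 547.6 -332.6  183.5] jaw -2.99 F [ 0.27  0.48 -0.22] M [-0.05  0.12  0.05] w 25.0 down [-0.  0. -1.]
```

Request:
{"fn": "move_arm", "kwargs": {"deltas": [[0,0,1.5,0,0],[0,0,3,0,0],[0,0,3.5,0,0],[0,0,3,0,0],[-2,2.5,1,0,0],[-2.5,3,0,0,0],[-2.5,3,0,0,0],[-2.5,3,0,0,0]]}}

```text
time: 5.15
ee_pos: [0.4512, -0.2164, 0.3031]
ee_rot: [141.4, 89.9, 138.4]
wrist_force: [-0.8, 0.4, -2.6]
gripper_width: 0.0251
```

Request:
{"fn": "move_arm", "kwargs": {"deltas": [[-2.5,3,0,0,0],[-1.2,1.8,0,0,0],[0,0,-3,0.5,0],[0,0,-3,0.5,0],[0,0,-3,0.5,0],[0,0,-2.5,0.5,0],[0,0,-0.9,0.5,0],[0,0,0,0.5,0]]}}

```text
time: 5.82
ee_pos: [0.414, -0.1687, 0.1777]
ee_rot: [149.0, 89.7, 149.0]
wrist_force: [0.5, 0.2, -2.4]
gripper_width: 0.0251
```

```bash
python3 - <<'E'
from h import *
st()
E
```

```text
t5.82 p [ 414.  -168.7  177.7] jaw 0.04 F [ 0.52  0.16 -2.35] M [-0.07  0.06  0.04] w 25.1 down [-0.004  0.003 -1.   ]
```

Request:
{"fn": "move_arm", "kwargs": {"deltas": [[0,0,-0.2,0,0],[0,0,-0.1,0,0],[0,0,0,0,0],[0,0.85,0,0,0],[0,0.85,-0.1,0,0],[0,0.85,-0.1,0,0],[0,0.85,-0.1,0,0],[0,0,0,0,0]], "force": 4}}

```text
time: 6.48
ee_pos: [0.416, -0.134, 0.1741]
ee_rot: [15.9, 89.9, 16.0]
wrist_force: [0.2, 0.7, 2.7]
gripper_width: 0.0249
```

```bash
python3 - <<'E'
from h import *
st()
f=save("scene","s1",(220,180,420,330),4)
E
```

```text
t6.48 p [ 416.  -134.   174.1] jaw 0.08 F [0.16 0.7  2.71] M [0.1  0.01 0.01] w 24.9 down [ 0.001  0.    -1.   ]
```

View pics/s1.png

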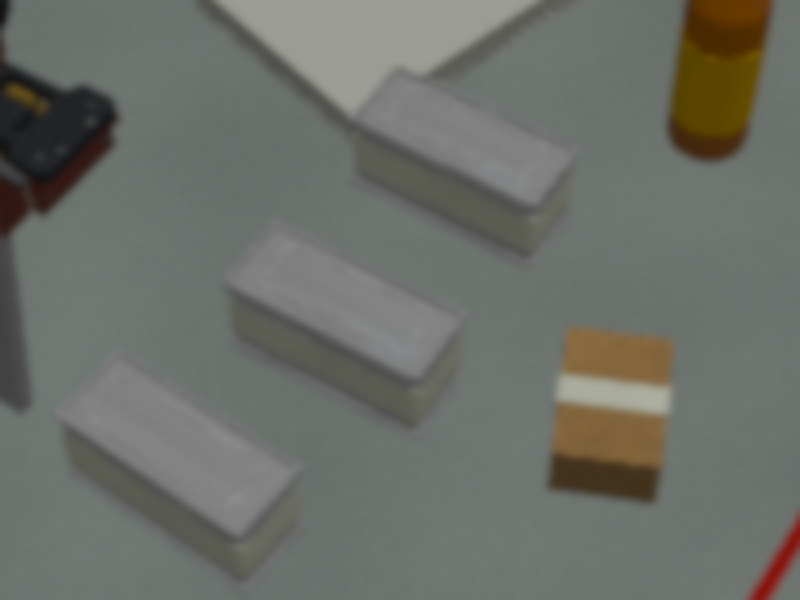

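```bash
python3 - <<'E'
from h import *;import pickle
f=pickle.load(open('pics/s1.pkl','rb'))
print(w(f,(220+20/4,180+410/4),0), px(f,(.416,-.134,.193)))
cv2.imwrite('pics/s1b.png',cv2.resize(f["img"][180:320,170:290],None,fx=4,fy=4))
E
```

```text
[ 0.42372063 -0.15967747  0.        ] [217.22802244 228.47933271]
```

View pics/s1b.png

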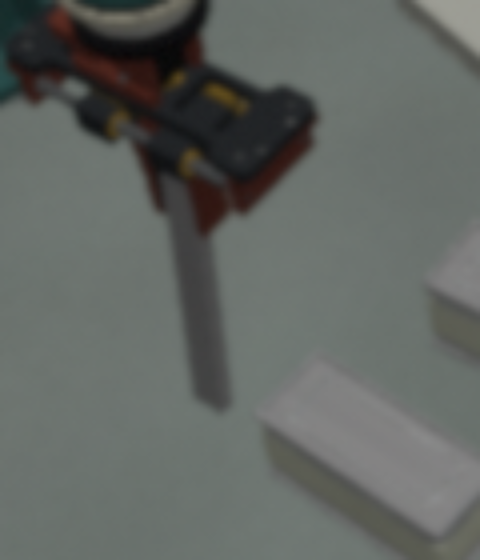

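The bar's lower end is near (.42,-.16) and the hand is at y=-.134, so it is pivoting in the grip as planned. I'll continue the arc.

Request:
{"fn": "move_arm", "kwargs": {"deltas": [[0,1.65,-0.4,0,0],[0,1.65,-0.4,0,0],[0,1.5,-0.6,0,0],[0,1.5,-0.7,0,0],[0,1.4,-0.9,0,0],[0,1.4,-1.0,0,0],[0,1.2,-1.1,0,0],[0,1.2,-1.2,0,0]]}}

```text
time: 7.2
ee_pos: [0.4161, -0.0197, 0.1105]
ee_rot: [22.9, 89.9, 22.9]
wrist_force: [0.8, 2.5, 1.0]
gripper_width: 0.0249
```

Request:
{"fn": "move_arm", "kwargs": {"deltas": [[0,1.0,-1.3,0,0],[0,0.9,-1.4,0,0],[0,0.7,-1.5,0,0],[0,0.7,-1.5,0,0],[0,0.5,-1.6,0,0],[0,0.4,-1.6,0,0],[0,0.2,-1.4,0,0],[0,0,-0.2,0,0]]}}

```text
time: 7.87
ee_pos: [0.4145, 0.0238, 0.0039]
ee_rot: [174.5, 89.8, 174.6]
wrist_force: [-0.2, 0.5, -0.6]
gripper_width: 0.025
```

```bash
python3 - <<'E'
from h import *
st()
f=save("top","t2",(280,230,440,350),5)
E
```

```text
t7.87 p [414.5  23.8   3.9] jaw 0.06 F [-0.2   0.47 -0.63] M [-0.01  0.07  0.07] w 25.0 down [-0.003  0.    -1.   ]
```

View pics/t2.png

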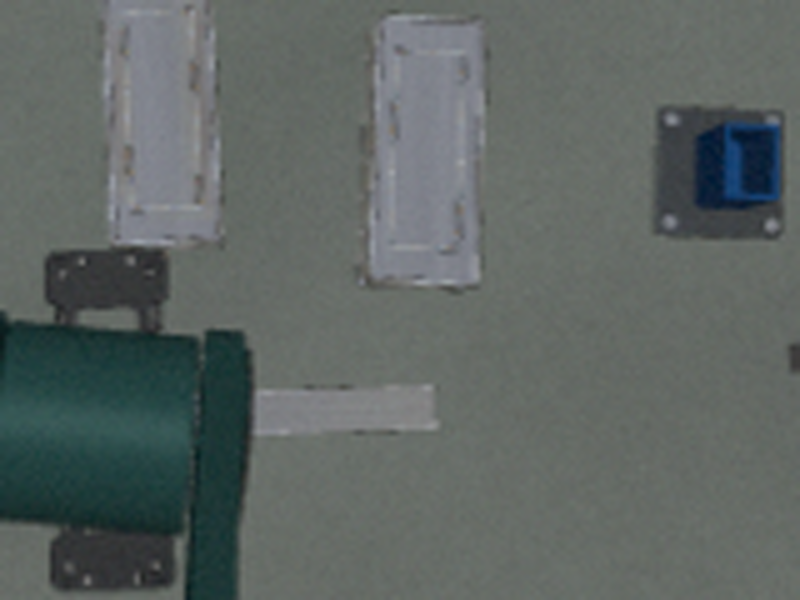

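The bar lies along y. Its free end is at crop (437,407), i.e. full-image (367,311). I'll release, back off and measure it.

Request:
{"fn": "move_arm", "kwargs": {"deltas": [[0,0,0,0,0.6],[0,0,0,0,0.6],[0,0,0,0,0.6],[0,0,0,0,0.6],[0,0,0.5,0,0.6],[0,0,3,0,0.6],[0,0,4,0,0.6],[0,3.5,3,0,0.6]]}}

```text
time: 8.58
ee_pos: [0.4168, 0.0522, 0.1105]
ee_rot: [-39.0, 89.9, -39.2]
wrist_force: [1.9, 0.2, 0.3]
gripper_width: 0.0525
```

Request:
{"fn": "move_arm", "kwargs": {"deltas": [[0,4,2,0,0.6],[0,4,2,0,0.6],[0,4,0,0,0.6],[0,0,0,0,0.6]]}}

```text
time: 8.92
ee_pos: [0.417, 0.1755, 0.1476]
ee_rot: [34.7, 89.6, 35.0]
wrist_force: [0.3, -0.4, -0.9]
gripper_width: 0.0526
```

```bash
python3 - <<'E'
from h import *
st()
f=save("top","t3")
# bar is brighter than bench: mask in region
im=f["img"][295:330,290:380].astype(int);g=im.sum(2);print(np.percentile(g,[5,30,50,90]))
m=(g>np.percentile(g,30)+60).astype(np.uint8)
n,l,s,c=cv2.connectedComponentsWithStats(m);print(s[1:])
i=1+np.argmax(s[1:,4]);r=cv2.minAreaRect(np.argwhere(l==i)[:,::-1].astype(np.float32));print(r)
b=cv2.boxPoints(r)+[290,295]
P=np.array([w(f,q,.012) for q in b]);print(np.round(P*1000,1),P.mean(0))
E
```

```text
t8.92 p [417.  175.5 147.6] jaw 0.26 F [ 0.27 -0.4  -0.86] M [-0.07  0.13 -0.01] w 52.6 down [ 0.006  0.004 -1.   ]
[302. 313. 319. 394.]
[[  0  12  77  11 644]]
((38.03220748901367, 17.127649307250977), (8.539371490478516, 76.19747161865234), 88.36341857910156)
[[ 429.2   59.4   12. ]
 [ 430.  -158.7   12. ]
 [ 405.7 -158.6   12. ]
 [ 405.    59.1   12. ]] [ 0.41745711 -0.04970043  0.012     ]
```

Request:
{"fn": "move_arm", "kwargs": {"deltas": [[0,-4,0,0,0.6],[0,-4,0,0,0.6],[0,-4,0,0,0.6],[0,-4,0,0,0.6],[0,-4,-1,0,0.6],[0,-2.5,-3,0,0.6],[0,0,-4,0,0.6],[0,0,-3,0,0.6]]}}

```text
time: 9.63
ee_pos: [0.4151, -0.0584, 0.0339]
ee_rot: [-42.2, 89.9, -42.5]
wrist_force: [0.7, -0.2, 0.0]
gripper_width: 0.0525
```

Request:
{"fn": "move_arm", "kwargs": {"deltas": [[0,0,-2,0,0.6],[0,0,-0.9,0,0.6],[0,0,0,0,0.6],[0,0,0,0,0.6]]}}

```text
time: 9.97
ee_pos: [0.4145, -0.0561, 0.0058]
ee_rot: [167.1, 89.9, 167.1]
wrist_force: [0.4, 0.2, 0.6]
gripper_width: 0.0527
```

```bash
python3 - <<'E'
from h import *
st()
E
```

```text
t9.97 p [414.5 -56.1   5.8] jaw -0.05 F [0.4  0.18 0.65] M [-0.12  0.08  0.06] w 52.7 down [-0.002  0.001 -1.   ]
```

Request:
{"fn": "move_arm", "kwargs": {"deltas": [[0.3,0.65,-0.2,0,0.6],[0,0,-0.1,0,0.6],[0,0,0,0,0],[0,0,0,0,0],[0,0,0,0,0],[0,0,0,0,0],[0,0,0,0,0],[0,0,0,0,0]], "force": 20}}

```text
time: 10.63
ee_pos: [0.4178, -0.0487, 0.0031]
ee_rot: [165.9, 89.9, 165.9]
wrist_force: [-2.8, -0.4, 5.9]
gripper_width: 0.0246
```

```bash
python3 - <<'E'
from h import *
st()
E
```

```text
t10.63 p [417.8 -48.7   3.1] jaw 0.02 F [-2.76 -0.38  5.89] M [-0.02  0.53  0.  ] w 24.6 down [-0.001  0.    -1.   ]
```

Request:
{"fn": "move_arm", "kwargs": {"deltas": [[0,0,0.5,0,0],[0,0,2,0,0],[0,0,3,0,0],[0,0,3,3,0],[0,0,3,5,0],[0,0,3,7,0],[0,0,2,7,0],[0,0,0,7,0]]}}

```text
time: 11.3
ee_pos: [0.4216, -0.0498, 0.1722]
ee_rot: [-45.3, 89.5, -15.9]
wrist_force: [1.5, 0.6, -4.1]
gripper_width: 0.0249
```

Request:
{"fn": "move_arm", "kwargs": {"deltas": [[0,0,0,7,0],[0,0,0,7,0],[0,0,0,7,0],[0,0,0,7,0],[0,0,0,7,0],[0,0,0,7,0],[0,0,0,7,0],[0,0,0,7,0]]}}

```text
time: 11.97
ee_pos: [0.4184, -0.0489, 0.168]
ee_rot: [85.4, 90.0, 170.7]
wrist_force: [-0.6, -0.2, -3.5]
gripper_width: 0.025
```

Request:
{"fn": "move_arm", "kwargs": {"deltas": [[0,0,0,5,0],[0,0,0,0,0],[0,0,0,0,0]]}}

```text
time: 12.22
ee_pos: [0.4185, -0.049, 0.168]
ee_rot: [108.7, 90.0, -161.5]
wrist_force: [0.2, 0.0, -2.1]
gripper_width: 0.0248
```

```bash
cat >> h.py <<'E'
def tins(f,z=.07,wins={"L":(228,205,275,300),"M":(288,205,338,300),"R":(340,205,392,300)}):
    for k,(a,b,c,d) in wins.items():
        im=cv2.resize(f["img"][b:d,a:c],None,fx=4,fy=4,interpolation=cv2.INTER_CUBIC).astype(int)
        B,G,Rr=im[...,0],im[...,1],im[...,2]
        m=((B-G)>8).astype(np.uint8);m=cv2.morphologyEx(m,cv2.MORPH_OPEN,np.ones((9,9)));
        n,l,s,_=cv2.connectedComponentsWithStats(m)
        if n<2: print(k,"none");continue
        i=1+np.argmax(s[1:,4]);m=(l==i).astype(np.uint8);m=cv2.morphologyEx(m,cv2.MORPH_CLOSE,np.ones((15,15)))
        r=cv2.minAreaRect(np.argwhere(m)[:,::-1].astype(np.float32))
        q=(cv2.boxPoints(r)-1.5)/4+[a,b];P=np.array([w(f,x,z)[:2] for x in q])
        e=P[1]-P[0],P[2]-P[1];e=sorted(e,key=np.linalg.norm);L=e[1]*np.sign(e[1][0])
        print(k,np.round(P.mean(0)*1000,1),"len %.0f wid %.0f yaw %.1f"%(np.linalg.norm(e[1])*1e3,np.linalg.norm(e[0])*1e3,np.degrees(np.arctan2(L[1],L[0]))))
E
python3 - <<'E'
from h import *;import pickle
tins(pickle.load(open('pics/top0.pkl','rb')));print()
st();f=save("top","t4");tins(f);print(f["img"][250,253],f["img"][220,280])
cv2.imwrite('pics/t4c.png',np.hstack([cv2.resize(f["img"][200:360,220:420],None,fx=2,fy=2),cv2.resize(save("wrist","w4")["img"],None,fx=.5,fy=.5)[:,:][:240].copy().repeat(1,0) if False else cv2.resize(grab_frame("wrist")["img"],(400,320))]))
E
```

```text
L none
M [524.2  12.2] len 8 wid 7 yaw -1.2
R none

t12.22 p [418.5 -49.  168. ] jaw 89.85 F [ 0.17  0.03 -2.06] M [ 0.01 -0.01  0.01] w 24.8 down [-0. -0. -1.]
L [563.6 150.2] len 8 wid 8 yaw -0.6
M [566.1  -6. ] len 6 wid 6 yaw -1.3
R [ 561.  -164.9] len 10 wid 10 yaw 88.7
[135 128 124] [100 106 100]
```

View pics/t4c.png

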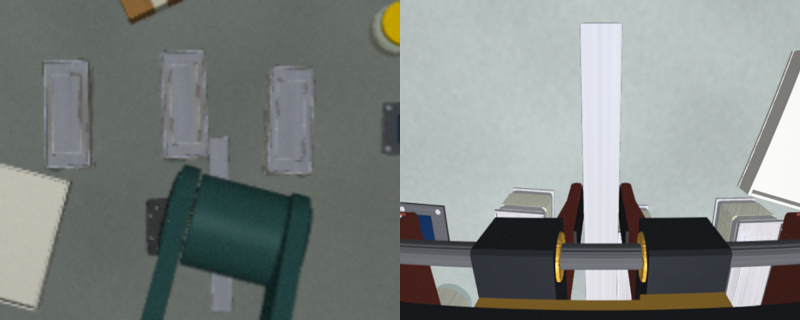

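The bar is held flat and straight along x. Its ends are at crop (219,137) and (221,310), and the tins look unmoved.

```bash
sed -i 's/m=((B-G)>8)/S=cv2.GaussianBlur(im.astype(np.float32),(0,0),2);m=((S[...,0]-S[...,1]>-1)\&(S.sum(2)>340))/' h.py
python3 - <<'E'
from h import *;import pickle
tins(pickle.load(open('pics/top0.pkl','rb')));print()
f=pickle.load(open('pics/t4.pkl','rb'));tins(f)
a,b=w(f,(329.5,268.5),.177),w(f,(330.5,355),.177);print(a,b,(a+b)/2,a-b)
E
```

```text
L [577.1 158.2] len 150 wid 60 yaw -0.6
M [586.9  -6.9] len 150 wid 63 yaw 0.3
R [ 560.9 -153.9] len 150 wid 63 yaw -3.4

L [577.2 156.7] len 151 wid 61 yaw 0.9
M [573.1 -19.6] len 180 wid 90 yaw 0.4
R [ 561.3 -154.3] len 150 wid 63 yaw -3.8
[ 0.53064797 -0.05091381  0.177     ] [ 0.3121748  -0.04782658  0.177     ] [ 0.42141139 -0.0493702   0.177     ] [ 0.21847317 -0.00308722  0.        ]
```

Request:
{"fn": "move_arm", "kwargs": {"deltas": [[1,1.5,0,0.7,0],[2.2,3,0,0,0],[2.4,3.2,0,0,0],[2.4,3.2,0,0,0],[2.4,3.2,0,0,0],[2.4,3.2,0,0,0],[1.9,2.2,0,0,0],[0.9,1,0,0,0]]}}

```text
time: 12.98
ee_pos: [0.5774, 0.1595, 0.1679]
ee_rot: [-60.8, 89.8, 29.9]
wrist_force: [0.4, -0.3, -1.8]
gripper_width: 0.0247
```

Request:
{"fn": "move_arm", "kwargs": {"deltas": [[0,0,-2,0,0],[0,0,-2.5,0,0],[0,0,-2,0,0],[0,0,-1,0,0],[0,0,-0.5,0,0],[0,0,0,0,0],[0,0,0,0,0]]}}

```text
time: 13.57
ee_pos: [0.5753, 0.156, 0.0886]
ee_rot: [-86.5, 90.0, 4.1]
wrist_force: [-0.1, -0.0, -3.0]
gripper_width: 0.0246
```

```bash
python3 - <<'E'
from h import *
st()
E
```

```text
t13.57 p [575.3 156.   88.6] jaw 90.67 F [-0.08 -0.   -2.98] M [ 0.04 -0.03 -0.03] w 24.6 down [ 0.001  0.    -1.   ]
```

Now I'll step down in 1–2 mm moves to feel the contact.

Request:
{"fn": "move_arm", "kwargs": {"deltas": [[0,0,-0.4,0,0],[0,0,-0.3,0,0],[0,0,-0.2,0,0],[0,0,0,0,0]]}}

```text
time: 13.9
ee_pos: [0.5746, 0.1559, 0.079]
ee_rot: [177.6, 90.0, -91.7]
wrist_force: [0.3, -1.1, -2.7]
gripper_width: 0.0245
```

Request:
{"fn": "move_arm", "kwargs": {"deltas": [[0,0,-0.1,0,0],[0,0,-0.1,0,0],[0,0,0,0,0]]}}

```text
time: 14.15
ee_pos: [0.5748, 0.156, 0.0772]
ee_rot: [-98.3, 90.0, -7.6]
wrist_force: [0.4, -0.5, -2.8]
gripper_width: 0.0247
```

Request:
{"fn": "move_arm", "kwargs": {"deltas": [[0,0,-0.1,0,0],[0,0,-0.1,0,0],[0,0,0,0,0]]}}

```text
time: 14.4
ee_pos: [0.5749, 0.156, 0.077]
ee_rot: [-98.1, 89.9, -7.3]
wrist_force: [-4.9, -1.1, 15.4]
gripper_width: 0.0251
```

Request:
{"fn": "move_arm", "kwargs": {"deltas": [[0,0,0.15,0,0],[0,0,0,0,0.5],[0,0,0,0,0.5],[0,0,0,0,0.5],[0,0,0,0,0.5],[0,0,0.3,0,0.5],[0,0,1.5,0,0.5],[0,0,3.0,0,0.5]]}}

```text
time: 15.07
ee_pos: [0.5718, 0.1555, 0.1218]
ee_rot: [98.7, 89.6, -170.6]
wrist_force: [0.6, -0.3, 0.0]
gripper_width: 0.0438
```

Request:
{"fn": "move_arm", "kwargs": {"deltas": [[-1,0,0.5,0,0],[-2,0,0,0,0],[-3,0,0,0,0],[-2,0,0,0,0],[-1,0,0,0,0],[0,0,0,0,0],[0,0,0,0,0]]}}

```text
time: 15.65
ee_pos: [0.4852, 0.1561, 0.1297]
ee_rot: [-88.2, 89.9, 2.6]
wrist_force: [-0.1, -0.4, -0.1]
gripper_width: 0.0024
```

```bash
python3 - <<'E'
from h import *
st()
f=save("scene","s5",(270,170,390,260),6)
E
```

```text
t15.65 p [485.2 156.1 129.7] jaw 90.73 F [-0.07 -0.36 -0.15] M [ 0.04 -0.11  0.  ] w 2.4 down [ 0.001  0.    -1.   ]
```

View pics/s5.png

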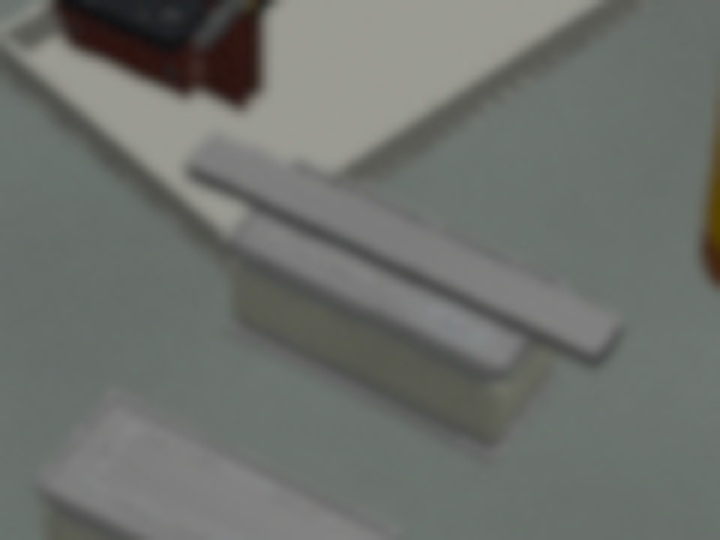

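The bar rests lengthwise and centred on the left tin. I'll press the near end lightly.

Request:
{"fn": "move_arm", "kwargs": {"deltas": [[0,0,-1.5,0,0],[0,0,-1.3,0,0],[0,0,-0.5,0,0],[0,0,0,0,0]]}}

```text
time: 16.03
ee_pos: [0.4851, 0.1558, 0.0953]
ee_rot: [105.4, 89.9, -163.9]
wrist_force: [-0.0, 0.5, -0.1]
gripper_width: 0.0004
```

Request:
{"fn": "move_arm", "kwargs": {"deltas": [[0,0,-0.2,0,0],[0,0,-0.2,0,0],[0,0,0,0,0]]}}

```text
time: 16.28
ee_pos: [0.4852, 0.156, 0.0926]
ee_rot: [-92.3, 90.0, -1.6]
wrist_force: [0.0, 0.1, 0.3]
gripper_width: 0.0005
```

Request:
{"fn": "move_arm", "kwargs": {"deltas": [[0,0,-0.2,0,0],[0,0,0,0,0]]}}

```text
time: 16.45
ee_pos: [0.4848, 0.156, 0.0906]
ee_rot: [-97.5, 90.0, -6.8]
wrist_force: [0.8, -0.4, -0.1]
gripper_width: 0.0003
```

Request:
{"fn": "move_arm", "kwargs": {"deltas": [[0,0,-0.2,0,0],[0,0,0,0,0]]}}

```text
time: 16.62
ee_pos: [0.4846, 0.156, 0.0884]
ee_rot: [159.2, 90.0, -110.1]
wrist_force: [0.6, -0.4, 0.1]
gripper_width: 0.0
```

Request:
{"fn": "move_arm", "kwargs": {"deltas": [[0,0,-0.2,0,0],[0,0,0,0,0]]}}

```text
time: 16.78
ee_pos: [0.4845, 0.156, 0.0863]
ee_rot: [118.7, 90.0, -150.6]
wrist_force: [1.0, 0.0, 0.2]
gripper_width: 0.0006
```

Request:
{"fn": "move_arm", "kwargs": {"deltas": [[0,0,-0.2,0,0],[0,0,0,0,0]]}}

```text
time: 16.95
ee_pos: [0.4846, 0.156, 0.0843]
ee_rot: [122.1, 90.0, -147.2]
wrist_force: [-0.3, -0.2, -0.1]
gripper_width: 0.0005
```

Request:
{"fn": "move_arm", "kwargs": {"deltas": [[0,0,-0.1,0,0],[0,0,0,0,0]]}}

```text
time: 17.12
ee_pos: [0.4846, 0.156, 0.0834]
ee_rot: [131.8, 90.0, -137.5]
wrist_force: [0.4, 0.4, -0.1]
gripper_width: 0.0003
```

Request:
{"fn": "move_arm", "kwargs": {"deltas": [[0,0,-0.1,0,0],[0,0,0,0,0]]}}

```text
time: 17.28
ee_pos: [0.4846, 0.156, 0.0824]
ee_rot: [134.4, 90.0, -134.9]
wrist_force: [-0.2, -0.9, 1.4]
gripper_width: 0.0006
```

Request:
{"fn": "move_arm", "kwargs": {"deltas": [[0,0,-0.05,0,0],[0,0,0,0,0]]}}

```text
time: 17.45
ee_pos: [0.4846, 0.156, 0.082]
ee_rot: [124.1, 90.0, -145.2]
wrist_force: [-1.3, 0.8, 0.9]
gripper_width: -0.0
```

Request:
{"fn": "move_arm", "kwargs": {"deltas": [[0,0,-0.05,0,0],[0,0,0,0,0]]}}

```text
time: 17.62
ee_pos: [0.4846, 0.156, 0.0818]
ee_rot: [135.2, 90.0, -134.1]
wrist_force: [-2.1, 0.3, 4.0]
gripper_width: 0.0004
```

Request:
{"fn": "move_arm", "kwargs": {"deltas": [[0,0,-0.05,0,0],[0,0,0,0,0]]}}

```text
time: 17.78
ee_pos: [0.4846, 0.156, 0.0816]
ee_rot: [157.9, 90.0, -111.4]
wrist_force: [-2.4, -0.1, 9.2]
gripper_width: 0.0003
```

Request:
{"fn": "move_arm", "kwargs": {"deltas": [[0,0,0.3,0,0],[0,0,1.5,0,0],[0,0,2,0,0],[2,0,1,0,0],[4,0,0,0,0],[4,0,0,0,0],[4,0,0,0,0],[3,0,0,0,0]]}}

```text
time: 18.45
ee_pos: [0.6582, 0.1559, 0.1294]
ee_rot: [-88.6, 89.8, 2.1]
wrist_force: [1.1, -0.5, -0.4]
gripper_width: 0.0001
```

Request:
{"fn": "move_arm", "kwargs": {"deltas": [[1,0,0,0,0],[0,0,-1,0,0],[0,0,-1.5,0,0],[0,0,-0.5,0,0],[0,0,0,0,0],[0,0,0,0,0]]}}

```text
time: 18.95
ee_pos: [0.6626, 0.156, 0.0984]
ee_rot: [98.0, 89.9, -171.3]
wrist_force: [0.6, -0.1, 0.1]
gripper_width: 0.0008
```

```bash
python3 - <<'E'
from h import *
st()
E
```

```text
t18.95 p [662.6 156.   98.4] jaw 90.73 F [ 0.56 -0.09  0.12] M [ 0.02 -0.01 -0.02] w 0.8 down [-0.003 -0.    -1.   ]
```

Request:
{"fn": "move_arm", "kwargs": {"deltas": [[0,0,-0.2,0,0],[0,0,-0.2,0,0],[0,0,0,0,0]]}}

```text
time: 19.2
ee_pos: [0.6645, 0.1561, 0.0953]
ee_rot: [-95.9, 90.0, -5.1]
wrist_force: [0.4, 0.4, 0.1]
gripper_width: 0.0004
```

Request:
{"fn": "move_arm", "kwargs": {"deltas": [[0,0,-0.2,0,0],[0,0,0,0,0]]}}

```text
time: 19.37
ee_pos: [0.6646, 0.156, 0.093]
ee_rot: [-136.8, 90.0, -46.1]
wrist_force: [-0.7, 0.2, -0.0]
gripper_width: 0.0004
```

Request:
{"fn": "move_arm", "kwargs": {"deltas": [[0,0,-0.1,0,0],[0,0,0,0,0]]}}

```text
time: 19.53
ee_pos: [0.6646, 0.156, 0.0919]
ee_rot: [122.6, 90.0, -146.7]
wrist_force: [-0.2, 1.3, 0.4]
gripper_width: 0.0006
```

Request:
{"fn": "move_arm", "kwargs": {"deltas": [[0,0,-0.1,0,0],[0,0,0,0,0]]}}

```text
time: 19.7
ee_pos: [0.6646, 0.156, 0.0908]
ee_rot: [121.6, 90.0, -147.7]
wrist_force: [-0.1, 0.4, 0.3]
gripper_width: 0.0003
```

Request:
{"fn": "move_arm", "kwargs": {"deltas": [[0,0,-0.1,0,0],[0,0,0,0,0]]}}

```text
time: 19.87
ee_pos: [0.6646, 0.156, 0.0898]
ee_rot: [125.6, 90.0, -143.7]
wrist_force: [-0.7, -0.4, 0.4]
gripper_width: 0.0002
```

Request:
{"fn": "move_arm", "kwargs": {"deltas": [[0,0,-0.1,0,0],[0,0,0,0,0]]}}

```text
time: 20.03
ee_pos: [0.6646, 0.156, 0.0888]
ee_rot: [113.1, 90.0, -156.2]
wrist_force: [-1.4, -0.1, 0.1]
gripper_width: 0.0008
```

Request:
{"fn": "move_arm", "kwargs": {"deltas": [[0,0,-0.1,0,0],[0,0,-0.1,0,0],[0,0,0,0,0]]}}

```text
time: 20.28
ee_pos: [0.6645, 0.156, 0.0868]
ee_rot: [111.9, 90.0, -157.4]
wrist_force: [-0.6, 0.6, 0.3]
gripper_width: 0.0004
```

Request:
{"fn": "move_arm", "kwargs": {"deltas": [[0,0,-0.1,0,0],[0,0,-0.1,0,0],[0,0,0,0,0]]}}

```text
time: 20.53
ee_pos: [0.6646, 0.156, 0.0848]
ee_rot: [126.1, 90.0, -143.2]
wrist_force: [0.1, -0.7, 0.1]
gripper_width: 0.0007
```

Request:
{"fn": "move_arm", "kwargs": {"deltas": [[0,0,-0.1,0,0],[0,0,0,0,0]]}}

```text
time: 20.7
ee_pos: [0.6646, 0.156, 0.0838]
ee_rot: [127.9, 90.0, -141.4]
wrist_force: [0.5, -0.4, -0.9]
gripper_width: 0.0002
```

Request:
{"fn": "move_arm", "kwargs": {"deltas": [[0,0,-0.1,0,0],[0,0,0,0,0]]}}

```text
time: 20.87
ee_pos: [0.6647, 0.156, 0.0829]
ee_rot: [-126.2, 90.0, -35.5]
wrist_force: [-0.7, 0.5, 0.4]
gripper_width: 0.0006
```

Request:
{"fn": "move_arm", "kwargs": {"deltas": [[0,0,-0.05,0,0],[0,0,0,0,0]]}}

```text
time: 21.03
ee_pos: [0.6648, 0.156, 0.0825]
ee_rot: [-115.6, 90.0, -24.9]
wrist_force: [0.0, 0.3, 0.6]
gripper_width: 0.0004
```

Request:
{"fn": "move_arm", "kwargs": {"deltas": [[0,0,-0.05,0,0],[0,0,0,0,0]]}}

```text
time: 21.2
ee_pos: [0.6648, 0.156, 0.082]
ee_rot: [-103.9, 90.0, -13.2]
wrist_force: [-0.2, 0.1, 1.3]
gripper_width: 0.0006
```

Request:
{"fn": "move_arm", "kwargs": {"deltas": [[0,0,-0.02,0,0],[0,0,0,0,0]]}}

```text
time: 21.37
ee_pos: [0.6648, 0.156, 0.0819]
ee_rot: [-102.2, 90.0, -11.5]
wrist_force: [0.3, 0.3, 1.7]
gripper_width: 0.0006
```

```bash
python3 - <<'E'
from h import *;import pickle
st()
f=save("scene","s6");g=pickle.load(open('pics/s5.pkl','rb'))
for nm,P in (("near bottom-ish",(.475,.156,.08)),("mid",(.575,.156,.08)),):
    u=px(f,P);print(nm,u)
a=cv2.resize(g["img"][175:260,280:385],None,fx=3.8,fy=6);b=cv2.resize(f["img"][175:260,280:385],None,fx=3.8,fy=6)
cv2.imwrite("pics/s56.png",np.hstack([a,b]))
E
```

```text
t21.37 p [664.8 156.   81.9] jaw 90.71 F [0.3  0.33 1.65] M [-0.02 -0.02  0.02] w 0.6 down [ 0. -0. -1.]
near bottom-ish [306.36899943 196.79492831]
mid [336.44372142 211.0544195 ]
```

View pics/s56.png

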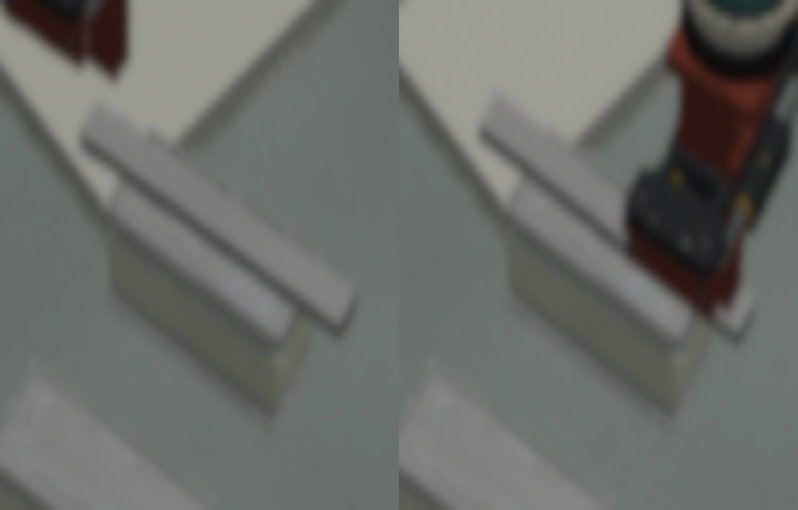

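Compared with before the press, the near end has risen about 2 px ((83,142)→(81,130) at 6x) and the far end has dropped. The bar rocks, and the contact height of 74 mm when I set it down agrees. The left tin is swollen. I'll bring the press to a clear 2–5 N.

Request:
{"fn": "move_arm", "kwargs": {"deltas": [[0,0,-0.03,0,0],[0,0,0,0,0]]}}

```text
time: 21.58
ee_pos: [0.6649, 0.156, 0.0818]
ee_rot: [-103.6, 90.0, -12.9]
wrist_force: [0.4, -0.5, 3.9]
gripper_width: 0.0001
```

```bash
python3 - <<'E'
from h import *
st()
E
```

```text
t21.58 p [664.9 156.   81.8] jaw 90.71 F [ 0.39 -0.54  3.88] M [-0.02  0.    0.03] w 0.1 down [ 0. -0. -1.]
```

Request:
{"fn": "move_arm", "kwargs": {"deltas": [[0,0,0.3,0,0],[0,0,1.5,0,0],[0,0,2.5,0,0.5],[-2,0,0,0,0.5],[-3,0,0,0,0.5],[-3,0,0,0,0.5],[-1,0,0,0,0.5],[0,0,0,0,0.5]]}}

```text
time: 22.25
ee_pos: [0.5714, 0.156, 0.1243]
ee_rot: [98.0, 89.8, -171.3]
wrist_force: [-0.1, 0.2, -0.8]
gripper_width: 0.0372
```

Request:
{"fn": "move_arm", "kwargs": {"deltas": [[0,0,-1.5,0,0.5],[0,0,-2,0,0.5],[0,0,-0.8,0,0.5],[0,0,-0.2,0,0.5],[0,0,0,0,0.5],[0,0,0,0,0.5]]}}

```text
time: 22.75
ee_pos: [0.5757, 0.1561, 0.0799]
ee_rot: [-90.2, 90.0, 0.5]
wrist_force: [-0.1, -0.3, -0.3]
gripper_width: 0.0437
```

```bash
python3 - <<'E'
from h import *
st()
E
```

```text
t22.75 p [575.7 156.1  79.9] jaw 90.70 F [-0.1  -0.31 -0.27] M [ 0.06 -0.05 -0.01] w 43.7 down [ 0.001  0.    -1.   ]
```

Request:
{"fn": "move_arm", "kwargs": {"deltas": [[0,0,-0.2,0,0.5],[0,0,0,0,0.5],[0,0,0,0,0],[0,0,0,0,0],[0,0,0,0,0],[0,0,0,0,0],[0,0,0,0,0],[0,0,0,0,0]], "force": 20}}

```text
time: 23.42
ee_pos: [0.5748, 0.156, 0.0778]
ee_rot: [-90.1, 90.0, 0.6]
wrist_force: [0.3, 0.4, 2.2]
gripper_width: 0.0246
```

Request:
{"fn": "move_arm", "kwargs": {"deltas": [[0,0,0.5,0,0],[0,0,2,0,0],[0,0,3,0,0],[0,0,2.5,0,0],[0,-2,0,0,0],[0,-3,0,0,0],[0,-2,0,0,0],[0,0,0,0,0]]}}

```text
time: 24.08
ee_pos: [0.5741, 0.0826, 0.1575]
ee_rot: [154.7, 89.9, -114.7]
wrist_force: [0.3, 0.1, -2.7]
gripper_width: 0.0248
```

```bash
python3 - <<'E'
from h import *
st();f=save("top","t7");tins(f)
zt=.168
for P in((.69,.086,zt),(.47,.086,zt)): print(px(f,P))
cv2.imwrite("pics/t7c.png",np.hstack([cv2.resize(f["img"][195:345,220:400],None,fx=2.2,fy=2.2),cv2.resize(grab_frame("wrist")["img"],(400,330))]))
E
```

```text
t24.08 p [574.1  82.6 157.5] jaw 90.60 F [ 0.34  0.1  -2.69] M [0.03 0.   0.04] w 24.8 down [-0.001 -0.002 -1.   ]
L [531.8 154. ] len 63 wid 58 yaw -1.3
M [586.6  -7. ] len 152 wid 64 yaw -0.1
R [ 560.9 -154.5] len 151 wid 63 yaw -3.8
[275.32042973 208.92185188]
[276.50205156 293.60401996]
```

View pics/t7c.png

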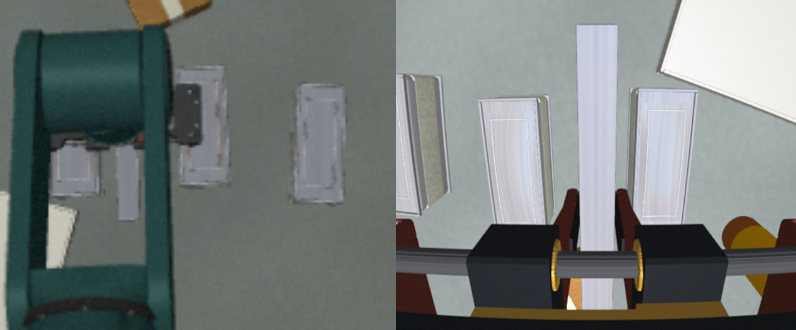

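The bar is held along x and its near end is at crop (128,220), which puts its centre about 2 mm ahead of the TCP. The middle and right tins are unmoved. Next is the middle tin.

Request:
{"fn": "move_arm", "kwargs": {"deltas": [[0.3,-2,0,0,0],[0.3,-3,0,-0.3,0],[0.4,-3,0,0,0],[0,-1,0,0,0],[0,0,-1.5,0,0],[0,0,-2.5,0,0],[0,0,-2,0,0],[0,0,-0.7,0,0]]}}

```text
time: 24.85
ee_pos: [0.5824, -0.0027, 0.0877]
ee_rot: [77.0, 89.7, 167.4]
wrist_force: [-1.0, -0.1, -2.4]
gripper_width: 0.0245
```

Request:
{"fn": "move_arm", "kwargs": {"deltas": [[0,0,0,0,0],[0,0,0,0,0],[0,0,0,0,0]]}}

```text
time: 25.1
ee_pos: [0.5856, -0.0036, 0.0916]
ee_rot: [-97.2, 89.9, -6.8]
wrist_force: [-0.9, -0.6, -3.5]
gripper_width: 0.0248
```

```bash
python3 - <<'E'
from h import *
st()
E
```

```text
t25.10 p [585.6  -3.6  91.6] jaw 90.44 F [-0.91 -0.58 -3.51] M [ 0.04  0.03 -0.  ] w 24.8 down [ 0.002 -0.    -1.   ]
```

Request:
{"fn": "move_arm", "kwargs": {"deltas": [[-0.1,-0.4,0,0,0],[0,0,-0.4,0,0],[0,0,-0.4,0,0],[0,0,-0.2,0,0],[0,0,0,0,0]]}}

```text
time: 25.52
ee_pos: [0.5832, -0.008, 0.08]
ee_rot: [83.5, 89.9, 173.9]
wrist_force: [-0.6, -0.6, -2.3]
gripper_width: 0.0249
```

Request:
{"fn": "move_arm", "kwargs": {"deltas": [[0,0,-0.1,0,0],[0,0,0,0,0]]}}

```text
time: 25.68
ee_pos: [0.5836, -0.008, 0.0793]
ee_rot: [103.8, 90.0, -165.8]
wrist_force: [0.9, 0.1, -2.2]
gripper_width: 0.0248
```

Request:
{"fn": "move_arm", "kwargs": {"deltas": [[0,0,-0.1,0,0],[0,0,0,0,0]]}}

```text
time: 25.85
ee_pos: [0.5836, -0.008, 0.0784]
ee_rot: [127.5, 90.0, -142.1]
wrist_force: [-0.2, -0.5, -2.8]
gripper_width: 0.0249
```

Request:
{"fn": "move_arm", "kwargs": {"deltas": [[0,0,-0.1,0,0],[0,0,0,0,0]]}}

```text
time: 26.02
ee_pos: [0.5838, -0.008, 0.0778]
ee_rot: [-117.1, 90.0, -26.7]
wrist_force: [0.1, 0.1, -0.0]
gripper_width: 0.0249
```

Request:
{"fn": "move_arm", "kwargs": {"deltas": [[0,0,0,0,0.5],[0,0,0,0,0.5],[0,0,0,0,0.5],[0,0,0,0,0.5],[0,0,0.3,0,0.5],[0,0,1.5,0,0.5],[0,0,3.0,0,0.5],[-1,0,0,0,0]]}}

```text
time: 26.68
ee_pos: [0.5786, -0.0086, 0.1302]
ee_rot: [-98.3, 89.5, -7.9]
wrist_force: [1.2, -0.2, 1.4]
gripper_width: 0.0396
```

Request:
{"fn": "move_arm", "kwargs": {"deltas": [[-2,0,0,0,0],[-3,0,0,0,0],[-2,0,0,0,0],[-0.8,0,0,0,0],[0,0,0,0,0],[0,0,0,0,0],[0,0,0,0,0]]}}

```text
time: 27.27
ee_pos: [0.4977, -0.0083, 0.1259]
ee_rot: [-100.2, 89.9, -9.8]
wrist_force: [-0.0, -0.6, 0.1]
gripper_width: 0.0003
```

Request:
{"fn": "move_arm", "kwargs": {"deltas": [[0,0,-1.3,0,0],[0,0,-1.3,0,0],[0,0,-0.4,0,0],[0,0,0,0,0],[0,0,0,0,0]]}}

```text
time: 27.68
ee_pos: [0.4964, -0.0081, 0.0955]
ee_rot: [149.5, 90.0, -120.1]
wrist_force: [0.1, 0.2, -0.1]
gripper_width: -0.0
```

```bash
python3 - <<'E'
from h import *
st();save("scene","s8")
E
```

```text
t27.68 p [496.4  -8.1  95.5] jaw 90.41 F [ 0.14  0.18 -0.1 ] M [ 0.   -0.04 -0.01] w -0.0 down [-0. -0. -1.]
```

Request:
{"fn": "move_arm", "kwargs": {"deltas": [[0,0,-0.2,0,0],[0,0,-0.2,0,0],[0,0,-0.2,0,0],[0,0,-0.2,0,0],[0,0,0,0,0]]}}

```text
time: 28.15
ee_pos: [0.4954, -0.008, 0.0872]
ee_rot: [95.6, 90.0, -174.0]
wrist_force: [-0.2, 1.0, 0.9]
gripper_width: 0.0012
```

Request:
{"fn": "move_arm", "kwargs": {"deltas": [[0,0,-0.2,0,0],[0,0,-0.1,0,0],[0,0,0,0,0]]}}

```text
time: 28.4
ee_pos: [0.4956, -0.008, 0.0843]
ee_rot: [110.5, 90.0, -159.1]
wrist_force: [-0.1, -0.3, 0.2]
gripper_width: 0.0006
```

Request:
{"fn": "move_arm", "kwargs": {"deltas": [[0,0,-0.1,0,0],[0,0,0,0,0]]}}

```text
time: 28.57
ee_pos: [0.4956, -0.008, 0.0834]
ee_rot: [133.3, 90.0, -136.3]
wrist_force: [0.7, 0.2, -0.2]
gripper_width: 0.0004
```

Request:
{"fn": "move_arm", "kwargs": {"deltas": [[0,0,-0.05,0,0],[0,0,0,0,0]]}}

```text
time: 28.73
ee_pos: [0.4956, -0.008, 0.083]
ee_rot: [133.1, 90.0, -136.5]
wrist_force: [-0.3, -0.9, 0.7]
gripper_width: 0.0006
```

Request:
{"fn": "move_arm", "kwargs": {"deltas": [[0,0,-0.05,0,0],[0,0,0,0,0],[0,0,0,0,0]]}}

```text
time: 28.98
ee_pos: [0.4956, -0.008, 0.0825]
ee_rot: [118.4, 90.0, -151.2]
wrist_force: [-0.7, -0.0, 1.2]
gripper_width: 0.0007
```

Request:
{"fn": "move_arm", "kwargs": {"deltas": [[0,0,-0.03,0,0],[0,0,0,0,0],[0,0,0,0,0]]}}

```text
time: 29.23
ee_pos: [0.4956, -0.008, 0.0822]
ee_rot: [115.5, 90.0, -154.1]
wrist_force: [-1.0, 0.7, 1.3]
gripper_width: 0.0004
```

```bash
python3 - <<'E'
from h import *
st();save("scene","s9")
E
```

```text
t29.23 p [495.6  -8.   82.2] jaw 90.41 F [-0.99  0.74  1.29] M [-0.02  0.15 -0.02] w 0.4 down [-0. -0. -1.]
```

Request:
{"fn": "move_arm", "kwargs": {"deltas": [[0,0,-0.03,0,0],[0,0,0,0,0],[0,0,0,0,0]]}}

```text
time: 29.53
ee_pos: [0.4956, -0.008, 0.0819]
ee_rot: [123.7, 90.0, -145.9]
wrist_force: [-1.3, 0.6, 2.8]
gripper_width: 0.0004
```

Request:
{"fn": "move_arm", "kwargs": {"deltas": [[0,0,-0.02,0,0],[0,0,0,0,0],[0,0,0,0,0]]}}

```text
time: 29.78
ee_pos: [0.4956, -0.008, 0.0818]
ee_rot: [141.5, 90.0, -128.1]
wrist_force: [-2.3, 0.1, 4.7]
gripper_width: 0.0005
```

```bash
python3 - <<'E'
from h import *
st();save("scene","s10")
E
```

```text
t29.78 p [495.6  -8.   81.8] jaw 90.41 F [-2.33  0.14  4.74] M [ 0.07  0.33 -0.04] w 0.5 down [-0. -0. -1.]
```

Request:
{"fn": "move_arm", "kwargs": {"deltas": [[0,0,0.3,0,0],[0,0,1.5,0,0],[0,0,2,0,0],[2,0,0.5,0,0],[4,0,0,0,0],[4,0,0,0,0],[4,0,0,0,0],[3,0,0,0,0]]}}

```text
time: 30.5
ee_pos: [0.6694, -0.0081, 0.125]
ee_rot: [-96.3, 89.8, -5.9]
wrist_force: [0.5, -0.1, -0.0]
gripper_width: -0.0
```

Request:
{"fn": "move_arm", "kwargs": {"deltas": [[1,0,0,0,0],[0,0,-1,0,0],[0,0,-1.5,0,0],[0,0,-0.3,0,0],[0,0,-0.2,0,0],[0,0,-0.2,0,0],[0,0,-0.2,0,0],[0,0,0,0,0]]}}

```text
time: 31.17
ee_pos: [0.6753, -0.008, 0.091]
ee_rot: [-143.4, 90.0, -53.0]
wrist_force: [-0.5, -0.5, -0.2]
gripper_width: 0.0001
```

```bash
python3 - <<'E'
from h import *
st()
E
```

```text
t31.17 p [675.3  -8.   91. ] jaw 90.41 F [-0.52 -0.49 -0.18] M [0.03 0.03 0.02] w 0.1 down [ 0. -0. -1.]
```

Request:
{"fn": "move_arm", "kwargs": {"deltas": [[0,0,-0.2,0,0],[0,0,-0.2,0,0],[0,0,-0.2,0,0],[0,0,-0.1,0,0],[0,0,0,0,0]]}}

```text
time: 31.58
ee_pos: [0.6756, -0.008, 0.0835]
ee_rot: [114.8, 90.0, -154.8]
wrist_force: [-0.5, -0.5, 0.9]
gripper_width: 0.0004
```

Request:
{"fn": "move_arm", "kwargs": {"deltas": [[0,0,-0.1,0,0],[0,0,0,0,0]]}}

```text
time: 31.75
ee_pos: [0.6757, -0.008, 0.0826]
ee_rot: [-152.4, 90.0, -62.0]
wrist_force: [-0.1, -1.1, 1.2]
gripper_width: 0.0005
```

Request:
{"fn": "move_arm", "kwargs": {"deltas": [[0,0,-0.05,0,0],[0,0,0,0,0],[0,0,0,0,0]]}}

```text
time: 32.0
ee_pos: [0.6758, -0.0081, 0.0823]
ee_rot: [-118.2, 90.0, -27.8]
wrist_force: [0.0, 0.3, 0.3]
gripper_width: 0.0005
```

Request:
{"fn": "move_arm", "kwargs": {"deltas": [[0,0,-0.03,0,0],[0,0,0,0,0],[0,0,0,0,0]]}}

```text
time: 32.25
ee_pos: [0.6758, -0.008, 0.082]
ee_rot: [-117.8, 90.0, -27.4]
wrist_force: [0.8, 0.0, -1.0]
gripper_width: 0.0002
```

```bash
python3 - <<'E'
from h import *
st();f=save("scene","s11")
import pickle
L=[pickle.load(open(f'pics/s{i}.pkl','rb'))["img"] for i in(8,10)]+[f["img"]]
print(px(f,(.476,-.008,.08)),px(f,(.696,-.008,.08)))
cv2.imwrite("pics/s11c.png",np.hstack([cv2.resize(i[210:290,255:345],None,fx=2.95,fy=6) for i in L]))
E
```

```text
t32.25 p [675.8  -8.   82. ] jaw 90.41 F [ 0.77  0.03 -1.  ] M [-0.03 -0.11  0.01] w 0.2 down [ 0. -0. -1.]
[272.30787654 234.67056377] [343.00446542 271.42690249]
```

View pics/s11c.png

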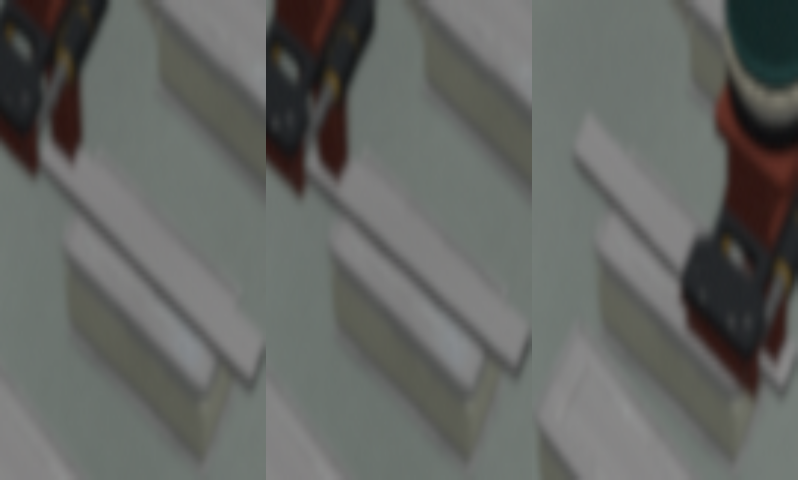

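The far lower corner sits at y=387 at rest, 376 with the near end pressed and 393 with the far end pressed (6x). That is about 8 mm of travel, so the middle tin is swollen. I'll complete the far press.

Request:
{"fn": "move_arm", "kwargs": {"deltas": [[0,0,-0.03,0,0],[0,0,0,0,0],[0,0,0,0,0]]}}

```text
time: 32.55
ee_pos: [0.6758, -0.008, 0.0818]
ee_rot: [-112.5, 90.0, -22.0]
wrist_force: [0.0, 0.1, 2.7]
gripper_width: 0.0002
```

Request:
{"fn": "move_arm", "kwargs": {"deltas": [[0,0,-0.02,0,0],[0,0,0,0,0],[0,0,0,0,0]]}}

```text
time: 32.8
ee_pos: [0.6759, -0.008, 0.0817]
ee_rot: [-110.0, 90.0, -19.5]
wrist_force: [0.2, 0.7, 3.1]
gripper_width: 0.0005
```

```bash
python3 - <<'E'
from h import *
st()
E
```

```text
t32.80 p [675.9  -8.   81.7] jaw 90.41 F [0.21 0.65 3.08] M [ 0.07  0.05 -0.03] w 0.5 down [ 0. -0. -1.]
```

Request:
{"fn": "move_arm", "kwargs": {"deltas": [[0,0,0.3,0,0],[0,0,1.5,0,0],[0,0,2.5,0,0.5],[-2,0,0,0,0.5],[-3,0,0,0,0.5],[-3,0,0,0,0.5],[-1,0,0,0,0.5],[0,0,0,0,0.5]]}}

```text
time: 33.47
ee_pos: [0.5824, -0.0077, 0.124]
ee_rot: [84.9, 89.8, 175.3]
wrist_force: [-0.3, 0.2, 0.3]
gripper_width: 0.037
```

Request:
{"fn": "move_arm", "kwargs": {"deltas": [[0,0,-1.5,0,0.5],[0,0,-2,0,0.5],[0,0,-0.8,0,0.5],[0,0,-0.3,0,0.5],[0,0,-0.1,0,0.5],[0,0,0,0,0.5],[0,0,0,0,0.5]]}}

```text
time: 34.05
ee_pos: [0.5866, -0.0081, 0.078]
ee_rot: [-102.6, 89.9, -12.2]
wrist_force: [-0.4, -0.2, -0.1]
gripper_width: 0.0441
```

```bash
python3 - <<'E'
from h import *
st()
E
```

```text
t34.05 p [586.6  -8.1  78. ] jaw 90.41 F [-0.37 -0.18 -0.14] M [ 0.05 -0.07 -0.01] w 44.1 down [ 0.001 -0.    -1.   ]
```

Request:
{"fn": "move_arm", "kwargs": {"deltas": [[0,0,0,0,0],[0,0,0,0,0],[0,0,0,0,0],[0,0,0,0,0],[0,0,0,0,0],[0,0,0,0,0],[0,0,0,0,0]], "force": 20}}

```text
time: 34.63
ee_pos: [0.5859, -0.008, 0.0778]
ee_rot: [-103.6, 90.0, -13.2]
wrist_force: [-0.7, 0.6, 4.7]
gripper_width: 0.0248
```

Request:
{"fn": "move_arm", "kwargs": {"deltas": [[0,0,0.5,0,0],[0,0,2,0,0],[0,0,3,0,0],[0,0,2.5,0,0],[0,-2,0,-2,0],[0,-3,0,-2,0],[0,-2,0,0,0],[0,0,0,0,0]]}}

```text
time: 35.3
ee_pos: [0.5855, -0.0815, 0.1573]
ee_rot: [176.0, 89.9, -97.7]
wrist_force: [0.5, -0.1, -3.3]
gripper_width: 0.0246
```

```bash
python3 - <<'E'
from h import *
s=st();f=save("top","t12");tins(f)
p=s["ee_pos"]
u=px(f,(p[0]-.11,p[1],.170)).round().astype(int);print(u)
print(f["img"][u[1]-14:u[1]+15:2,u[0]-12:u[0]+13:2].sum(2))
E
```

```text
t35.30 p [585.5 -81.5 157.3] jaw 86.29 F [ 0.54 -0.1  -3.32] M [-0.01 -0.08 -0.02] w 24.6 down [-0.    -0.002 -1.   ]
L [576.5 157.4] len 152 wid 63 yaw 0.6
M [619.1  18.2] len 79 wid 16 yaw -1.2
R [ 527.4 -111.3] len 94 wid 58 yaw -1.9
[342 290]
[[314 313 361 407 402 394 397 365 309 321 322 332 332]
 [313 312 314 402 406 395 409 361 325 322 319 323 331]
 [316 321 321 405 405 406 398 365 328 323 333 326 325]
 [312 315 310 405 409 404 402 337 320 318 324 325 328]
 [326 312 330 412 405 397 394 327 322 318 330 327 329]
 [316 316 312 408 407 398 400 291 329 319 318 322 326]
 [311 313 306 408 399 402 403 300 333 336 329 331 326]
 [310 313 300 304 319 327 277 324 323 321 335 325 328]
 [321 318 317 316 326 323 330 331 321 324 333 328 324]
 [314 319 316 325 330 331 326 322 334 326 331 332 331]
 [323 320 321 314 317 320 331 333 329 331 325 330 327]
 [325 318 322 321 323 328 326 327 337 323 335 330 324]
 [326 329 317 333 324 327 329 333 331 321 324 318 327]
 [332 325 330 330 328 327 328 330 338 334 333 328 332]
 [159 156 223 297 329 329 325 320 328 331 339 336 339]]
```

```bash
python3 - <<'E'
from h import *;import pickle
a=pickle.load(open('pics/scene0.pkl','rb'))["img"];f=grab_frame("scene")["img"]
for n,(x0,y0,x1,y1) in {"R":(228,262,305,325),"M":(268,230,340,290),"L":(300,190,370,245)}.items():
    A=a[y0:y1,x0:x1].astype(np.float32).mean(2);B=f[y0:y1,x0:x1].astype(np.float32).mean(2)
    print(n,cv2.phaseCorrelate(A,B,cv2.createHanningWindow(A.shape[::-1],cv2.CV_32F)),np.abs(A-B).mean())
E
```

```text
R ((-0.15908477571326074, 0.5989728265991587), 0.2602222550660372) 15.82148
M ((0.08660733570530965, 1.1229534551045148), 0.2596101365707539) 6.5856194
L ((0.18713888065694562, -0.13232192309292756), 0.3753265535389936) 16.402685
```

Request:
{"fn": "move_arm", "kwargs": {"deltas": [[-0.6,-2,0,0,0],[-1,-3,0,0,0],[-0.9,-2.3,0,0,0],[0,0,0,0,0],[0,0,-2,0,0],[0,0,-2.5,0,0],[0,0,-1.8,0,0],[0,0,0,0,0]]}}

```text
time: 36.07
ee_pos: [0.5576, -0.1485, 0.0907]
ee_rot: [68.4, 89.6, 154.9]
wrist_force: [-0.8, -0.8, -2.5]
gripper_width: 0.0249
```

Request:
{"fn": "move_arm", "kwargs": {"deltas": [[0,0,0,0,0],[0,0,0,0,0]]}}

```text
time: 36.23
ee_pos: [0.5613, -0.1504, 0.0951]
ee_rot: [-95.9, 90.0, -9.4]
wrist_force: [0.7, 1.7, -3.3]
gripper_width: 0.0248
```

```bash
python3 - <<'E'
from h import *
st();f=save("wrist","w13")
q=[px(f,(.5605+c*.075*.9977+s*.031*.068,-.1547-c*.075*.068+s*.031,.07)).round(1) for c,s in((1,1),(1,-1),(-1,-1),(-1,1))];print(q)
im=f["img"].copy()
cv2.polylines(im,[np.array(q).astype(np.int32).reshape(-1,1,2)],True,(0,0,255),1)
cv2.imwrite("pics/w13.png",im)
E
```

```text
t36.23 p [ 561.3 -150.4   95.1] jaw 86.46 F [ 0.74  1.73 -3.34] M [ 0.02 -0.04 -0.02] w 24.8 down [ 0.001 -0.    -1.   ]
[array([365.2, 392.7]), array([258.5, 392. ]), array([245.1, 123.2]), array([377.6, 123.8])]
```

View pics/w13.png

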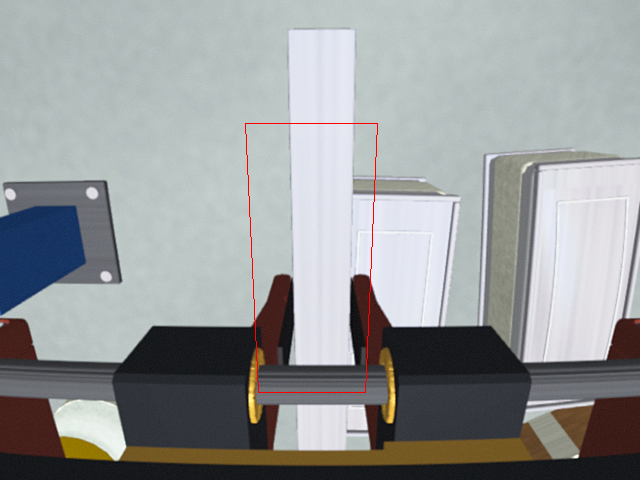

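The wrist view shows the red prediction where the right tin should be, but the tin now stands further to the left. Its near corner is at (460,197), so it was knocked. I'll back off and measure it again.

Request:
{"fn": "move_arm", "kwargs": {"deltas": [[0,0,3,0,0],[0,0,3.5,0,0],[-3,2,0,0,0],[-3.5,2,0,0,0],[-3.5,2,0,0,0],[-3,2,0,0,0],[0,1.5,0,0,0],[0,0,0,0,0]]}}

```text
time: 36.95
ee_pos: [0.4286, -0.0535, 0.1606]
ee_rot: [-36.3, 89.9, 50.1]
wrist_force: [0.4, -0.6, -2.4]
gripper_width: 0.0247
```

```bash
python3 - <<'E'
from h import *;import pickle
st();f=save("top","t14");tins(f,wins={"L":(228,205,275,300),"M":(288,205,338,300),"R":(333,195,400,310)})
im=f["img"].copy()
g=pickle.load(open('pics/w13.pkl','rb'));print(w(g,(460,197),.07),w(g,(355,193),.07))
cv2.imwrite("pics/t14c.png",cv2.resize(f["img"][200:330,225:405],None,fx=4.4,fy=4.4,interpolation=cv2.INTER_CUBIC))
E
```

```text
t36.95 p [428.6 -53.5 160.6] jaw 86.47 F [ 0.38 -0.62 -2.39] M [-0.01 -0.04  0.04] w 24.7 down [ 0.001  0.001 -1.   ]
L [577.2 156.8] len 151 wid 61 yaw 0.9
M [587.2  -6.6] len 151 wid 64 yaw 0.2
R [ 598.2 -114.6] len 150 wid 64 yaw -4.8
[ 0.52502964 -0.07852669  0.07      ] [ 0.51995176 -0.13049686  0.07      ]
```

Re-measured, the right tin is at (598,-115) with yaw -4.8°. The wrist corner check agrees to about 1 mm. I'll lay the bar there.

Request:
{"fn": "move_arm", "kwargs": {"deltas": [[1.9,-0.8,0,-1.2,0],[3,-1.1,0,0,0],[3,-1.1,0,0,0],[3,-1.1,0,0,0],[3,-1.1,0,0,0],[2,-0.7,0,0,0],[1,-0.3,0,0,0],[0,0,-1,0,0]]}}

```text
time: 37.67
ee_pos: [0.6048, -0.1203, 0.1514]
ee_rot: [-105.2, 89.6, -20.0]
wrist_force: [1.4, 0.4, -2.6]
gripper_width: 0.0249
```

Request:
{"fn": "move_arm", "kwargs": {"deltas": [[0,0,-2,0,0],[0,0,-2,0,0],[0,0,-1.5,0,0],[0,0,-0.5,0,0],[0,0,0,0,0],[0,0,0,0,0]]}}

```text
time: 38.17
ee_pos: [0.5991, -0.1179, 0.0895]
ee_rot: [91.5, 90.0, 176.7]
wrist_force: [0.2, -0.7, -2.7]
gripper_width: 0.0249
```

```bash
python3 - <<'E'
from h import *
st()
E
```

```text
t38.17 p [ 599.1 -117.9   89.5] jaw 85.22 F [ 0.2  -0.74 -2.67] M [-0.   -0.02 -0.01] w 24.9 down [-0.001  0.    -1.   ]
```

Request:
{"fn": "move_arm", "kwargs": {"deltas": [[-0.15,0.3,0,0,0],[0,0,-0.5,0,0],[0,0,-0.3,0,0],[0,0,-0.1,0,0],[0,0,0,0,0]]}}

```text
time: 38.58
ee_pos: [0.598, -0.1149, 0.0802]
ee_rot: [103.1, 90.0, -171.7]
wrist_force: [-0.3, 0.2, -3.0]
gripper_width: 0.0247
```

Request:
{"fn": "move_arm", "kwargs": {"deltas": [[0,0,-0.1,0,0],[0,0,0,0,0]]}}

```text
time: 38.75
ee_pos: [0.5982, -0.115, 0.0794]
ee_rot: [-158.9, 90.0, -73.7]
wrist_force: [0.8, -0.8, -2.3]
gripper_width: 0.025
```

Request:
{"fn": "move_arm", "kwargs": {"deltas": [[0,0,-0.1,0,0],[0,0,0,0,0]]}}

```text
time: 38.92
ee_pos: [0.5981, -0.115, 0.0783]
ee_rot: [124.7, 90.0, -150.1]
wrist_force: [-0.7, -0.4, -2.9]
gripper_width: 0.0248
```

Request:
{"fn": "move_arm", "kwargs": {"deltas": [[0,0,-0.1,0,0],[0,0,0,0,0]]}}

```text
time: 39.08
ee_pos: [0.5981, -0.115, 0.0773]
ee_rot: [121.1, 90.0, -153.7]
wrist_force: [0.3, 0.1, -2.4]
gripper_width: 0.0252
```

Request:
{"fn": "move_arm", "kwargs": {"deltas": [[0,0,-0.1,0,0],[0,0,0,0,0]]}}

```text
time: 39.25
ee_pos: [0.5981, -0.115, 0.0762]
ee_rot: [107.8, 90.0, -167.0]
wrist_force: [0.6, -0.6, -2.7]
gripper_width: 0.0246
```

Request:
{"fn": "move_arm", "kwargs": {"deltas": [[0,0,-0.08,0,0],[0,0,0,0,0]]}}

```text
time: 39.42
ee_pos: [0.5981, -0.115, 0.0755]
ee_rot: [107.7, 90.0, -167.1]
wrist_force: [-0.7, -0.5, -2.1]
gripper_width: 0.0248
```

Request:
{"fn": "move_arm", "kwargs": {"deltas": [[0,0,-0.08,0,0],[0,0,0,0,0]]}}

```text
time: 39.58
ee_pos: [0.5982, -0.115, 0.0748]
ee_rot: [-128.9, 90.0, -43.7]
wrist_force: [0.7, -0.2, -2.7]
gripper_width: 0.0247
```

Request:
{"fn": "move_arm", "kwargs": {"deltas": [[0,0,-0.08,0,0],[0,0,0,0,0]]}}

```text
time: 39.75
ee_pos: [0.5982, -0.115, 0.0741]
ee_rot: [-140.4, 90.0, -55.2]
wrist_force: [-1.0, -0.1, -0.4]
gripper_width: 0.0249
```

Request:
{"fn": "move_arm", "kwargs": {"deltas": [[0,0,-0.05,0,0],[0,0,0,0,0]]}}

```text
time: 39.92
ee_pos: [0.5982, -0.115, 0.0739]
ee_rot: [-133.6, 90.0, -48.4]
wrist_force: [-2.4, 0.3, 2.8]
gripper_width: 0.0251
```

Request:
{"fn": "move_arm", "kwargs": {"deltas": [[0,0,0.05,0,0.5],[0,0,0,0,0.5],[0,0,0,0,0.5],[0,0,0,0,0.5],[0,0,0.3,0,0.5],[0,0,1.5,0,0.5],[0,0,3.3,0,0.5],[-1,0.1,0,0,0]]}}

```text
time: 40.58
ee_pos: [0.5932, -0.1154, 0.1302]
ee_rot: [-102.5, 89.4, -17.3]
wrist_force: [0.8, -0.1, 0.4]
gripper_width: 0.0404
```

Request:
{"fn": "move_arm", "kwargs": {"deltas": [[-2,0.2,0,0,0],[-3,0.2,0,0,0],[-2,0.2,0,0,0],[-1,0.1,0,0,0],[0,0,0,0,0],[0,0,0,0,0],[0,0,0,0,0]]}}

```text
time: 41.17
ee_pos: [0.5101, -0.1075, 0.1254]
ee_rot: [-104.0, 89.9, -18.8]
wrist_force: [0.5, -0.5, 0.6]
gripper_width: 0.0003
```

Request:
{"fn": "move_arm", "kwargs": {"deltas": [[0,0,-1.3,0,0],[0,0,-1.3,0,0],[0,0,-0.4,0,0],[0,0,0,0,0],[0,0,0,0,0]]}}

```text
time: 41.58
ee_pos: [0.5089, -0.1072, 0.0949]
ee_rot: [171.4, 90.0, -103.4]
wrist_force: [0.4, 0.1, -0.5]
gripper_width: 0.0003
```

```bash
python3 - <<'E'
from h import *
st();save("scene","s15")
E
```

```text
t41.58 p [ 508.9 -107.2   94.9] jaw 85.22 F [ 0.41  0.06 -0.47] M [ 0.02 -0.06 -0.04] w 0.3 down [-0. -0. -1.]
```

Request:
{"fn": "move_arm", "kwargs": {"deltas": [[0,0,-0.2,0,0],[0,0,-0.2,0,0],[0,0,-0.2,0,0],[0,0,-0.2,0,0],[0,0,-0.2,0,0],[0,0,-0.1,0,0],[0,0,0,0,0]]}}

```text
time: 42.22
ee_pos: [0.5079, -0.1069, 0.0837]
ee_rot: [90.4, 90.0, 175.6]
wrist_force: [-0.5, 0.2, 0.1]
gripper_width: 0.0004
```

Request:
{"fn": "move_arm", "kwargs": {"deltas": [[0,0,-0.1,0,0],[0,0,0,0,0]]}}

```text
time: 42.38
ee_pos: [0.5081, -0.107, 0.0829]
ee_rot: [129.2, 90.0, -145.6]
wrist_force: [-0.4, 0.4, -0.4]
gripper_width: 0.0005
```

Request:
{"fn": "move_arm", "kwargs": {"deltas": [[0,0,-0.05,0,0],[0,0,0,0,0]]}}

```text
time: 42.55
ee_pos: [0.5082, -0.107, 0.0825]
ee_rot: [-168.1, 90.0, -82.9]
wrist_force: [-0.0, 0.7, 0.5]
gripper_width: 0.0008
```

Request:
{"fn": "move_arm", "kwargs": {"deltas": [[0,0,-0.03,0,0],[0,0,0,0,0]]}}

```text
time: 42.72
ee_pos: [0.5082, -0.107, 0.0824]
ee_rot: [-138.6, 90.0, -53.4]
wrist_force: [-0.9, -0.2, 1.1]
gripper_width: 0.0007
```

Request:
{"fn": "move_arm", "kwargs": {"deltas": [[0,0,-0.03,0,0],[0,0,0,0,0],[0,0,0,0,0]]}}

```text
time: 42.97
ee_pos: [0.5082, -0.107, 0.0823]
ee_rot: [-135.9, 90.0, -50.7]
wrist_force: [-0.8, -0.3, 4.8]
gripper_width: 0.0005
```

```bash
python3 - <<'E'
from h import *
st();save("scene","s16")
E
```

```text
t42.97 p [ 508.2 -107.    82.3] jaw 85.21 F [-0.83 -0.32  4.83] M [0.1  0.28 0.02] w 0.5 down [ 0. -0. -1.]
```

Request:
{"fn": "move_arm", "kwargs": {"deltas": [[0,0,0.3,0,0],[0,0,1.5,0,0],[0,0,2,0,0],[2,-0.2,0.5,0,0],[4,-0.3,0,0,0],[4,-0.3,0,0,0],[4,-0.3,0,0,0],[3,-0.3,0,0,0]]}}

```text
time: 43.68
ee_pos: [0.6814, -0.1212, 0.1252]
ee_rot: [-98.5, 89.9, -13.3]
wrist_force: [-0.4, -0.4, 0.1]
gripper_width: 0.0003
```

Request:
{"fn": "move_arm", "kwargs": {"deltas": [[0.9,-0.1,0,0,0],[0,0,-1,0,0],[0,0,-1.5,0,0],[0,0,-0.4,0,0],[0,0,-0.3,0,0],[0,0,-0.2,0,0],[0,0,-0.2,0,0],[0,0,0,0,0]]}}

```text
time: 44.35
ee_pos: [0.6867, -0.122, 0.0891]
ee_rot: [171.4, 90.0, -103.4]
wrist_force: [0.7, -0.3, 0.3]
gripper_width: 0.0006
```

Request:
{"fn": "move_arm", "kwargs": {"deltas": [[0,0,-0.2,0,0],[0,0,-0.2,0,0],[0,0,-0.1,0,0],[0,0,0,0,0]]}}

```text
time: 44.68
ee_pos: [0.687, -0.122, 0.0838]
ee_rot: [105.0, 90.0, -169.8]
wrist_force: [0.5, 0.1, 1.0]
gripper_width: 0.0001
```

```bash
python3 - <<'E'
from h import *
st()
E
```

```text
t44.68 p [ 687.  -122.    83.8] jaw 85.21 F [0.47 0.09 1.04] M [ 0.08 -0.06 -0.01] w 0.1 down [-0. -0. -1.]
```

Request:
{"fn": "move_arm", "kwargs": {"deltas": [[0,0,-0.08,0,0],[0,0,0,0,0]]}}

```text
time: 44.85
ee_pos: [0.6872, -0.122, 0.083]
ee_rot: [154.0, 90.0, -120.8]
wrist_force: [0.5, 0.2, -0.3]
gripper_width: 0.0008
```

Request:
{"fn": "move_arm", "kwargs": {"deltas": [[0,0,-0.05,0,0],[0,0,0,0,0]]}}

```text
time: 45.02
ee_pos: [0.6872, -0.122, 0.0826]
ee_rot: [161.9, 90.0, -112.9]
wrist_force: [0.1, 0.1, -0.1]
gripper_width: 0.0005
```

Request:
{"fn": "move_arm", "kwargs": {"deltas": [[0,0,-0.02,0,0],[0,0,0,0,0]]}}

```text
time: 45.18
ee_pos: [0.6872, -0.122, 0.0824]
ee_rot: [-176.7, 90.0, -91.5]
wrist_force: [0.2, 0.2, -0.4]
gripper_width: 0.0005
```

Request:
{"fn": "move_arm", "kwargs": {"deltas": [[0,0,-0.02,0,0],[0,0,0,0,0]]}}

```text
time: 45.35
ee_pos: [0.6872, -0.122, 0.0824]
ee_rot: [-129.5, 90.0, -44.2]
wrist_force: [-0.6, 0.7, 2.9]
gripper_width: 0.0005
```

```bash
python3 - <<'E'
from h import *;import pickle
st();f=save("scene","s17")
L=[pickle.load(open(f'pics/s{i}.pkl','rb'))["img"] for i in(15,16)]+[f["img"]]
print([px(f,P).round() for P in((.4886,-.1055,.08),(.7078,-.1245,.08))])
# near and far end shifts between states by phase correlation
def ph(A,B,c):
    x,y=c;A,B=[i[y-9:y+10,x-12:x+13].astype(np.float32).mean(2) for i in(A,B)];return cv2.phaseCorrelate(A,B)
e=px(f,(.7078,-.1245,.08)).round().astype(int);n=px(f,(.4886,-.1055,.08)).round().astype(int)
print("far rest->nearpress",ph(L[0],L[1],e),"L-compare M:",)
M=[pickle.load(open(f'pics/s{i}.pkl','rb'))["img"] for i in(8,10,11)]
print("M far rest->near",ph(M[0],M[1],px(f,(.696,-.008,.08)).round().astype(int)))
cv2.imwrite("pics/s17c.png",np.hstack([cv2.resize(i[n[1]-25:e[1]+25,n[0]-20:e[0]+20],(265,500)) for i in L]))
E
```

```text
t45.35 p [ 687.2 -122.    82.4] jaw 85.21 F [-0.62  0.71  2.91] M [0.08 0.13 0.03] w 0.5 down [ 0. -0. -1.]
[array([254., 262.]), array([322., 307.])]
far rest->nearpress ((0.5118798203109005, 0.03253731465898646), 1.0389736413955688) L-compare M:
M far rest->near ((0.29356581541819615, -1.387328303406779), 1.1312697954177857)
```

The right tin's contact heights are the same at both ends (82.4 mm), the bar set down at 74 mm TCP, and the image shift is 0.03 px against 1.4 px for the middle tin. It is sound. I'll pick the bar up to put it away.

Request:
{"fn": "move_arm", "kwargs": {"deltas": [[0,0,0.3,0,0],[0,0,1.5,0,0],[0,0,2.5,0,0.5],[-2,0.1,0,0,0.5],[-3,0.3,0,0,0.5],[-3,0.2,0,0,0.5],[-0.9,0.1,0,0,0.5],[0,0,0,0,0.5]]}}

```text
time: 46.07
ee_pos: [0.5956, -0.1145, 0.1253]
ee_rot: [80.8, 89.9, 166.0]
wrist_force: [1.2, -0.8, 0.3]
gripper_width: 0.0373
```

Request:
{"fn": "move_arm", "kwargs": {"deltas": [[0,0,-1.5,0,0.5],[0,0,-2,0,0.5],[0,0,-1,0,0.5],[0,0,-0.4,0,0.5],[0,0,-0.2,0,0.5],[0,0,0,0,0.5],[0,0,0,0,0.5]]}}

```text
time: 46.65
ee_pos: [0.599, -0.1152, 0.0747]
ee_rot: [-107.1, 89.9, -21.9]
wrist_force: [-0.4, 0.4, -0.3]
gripper_width: 0.044
```

```bash
python3 - <<'E'
from h import *
st()
E
```

```text
t46.65 p [ 599.  -115.2   74.7] jaw 85.21 F [-0.35  0.37 -0.32] M [ 0.02 -0.06 -0.07] w 44.0 down [ 0.001 -0.    -1.   ]
```

Request:
{"fn": "move_arm", "kwargs": {"deltas": [[0,0,0,0,0],[0,0,0,0,0],[0,0,0,0,0],[0,0,0,0,0],[0,0,0,0,0],[0,0,0,0,0],[0,0,0,0,0],[0,0,0.5,0,0]], "force": 20}}

```text
time: 47.32
ee_pos: [0.5973, -0.1148, 0.0784]
ee_rot: [81.3, 89.9, 166.5]
wrist_force: [0.2, 0.1, -2.9]
gripper_width: 0.0246
```

Request:
{"fn": "move_arm", "kwargs": {"deltas": [[0,0,2,0,0],[0,0,4,0,0],[0,0,3.5,0,0],[-3,0.9,0,-5,0],[-3,0.9,0,-7,0],[-3,0.9,0,-7,0],[-3,0.9,0,-7,0],[-3,0.9,0,-7,0]]}}

```text
time: 47.98
ee_pos: [0.4459, -0.0693, 0.1738]
ee_rot: [115.7, 89.9, 167.5]
wrist_force: [-0.1, 0.5, -3.1]
gripper_width: 0.0248
```

Request:
{"fn": "move_arm", "kwargs": {"deltas": [[-2,0.9,0,-7,0],[-0.9,0,0,-7,0],[0,0,0,-7,0],[0,0,0,-7,0],[0,0,0,-7,0],[0,0,0,-7,0],[0,0,0,-7,0],[0,0,0,-3.2,0]]}}

```text
time: 48.65
ee_pos: [0.4184, -0.0608, 0.1739]
ee_rot: [165.8, 89.9, 165.4]
wrist_force: [-0.1, -0.2, -3.1]
gripper_width: 0.0248
```

Request:
{"fn": "move_arm", "kwargs": {"deltas": [[0,0,-3,0,0],[0,0,-4,0,0],[0,0,-4,0,0],[0,0,-3.5,0,0],[0,0,-1,0,0],[0,0,0,0,0],[0,0,0,0,0]]}}

```text
time: 49.23
ee_pos: [0.4184, -0.0608, 0.0187]
ee_rot: [163.4, 89.9, 163.4]
wrist_force: [1.2, 0.1, -1.8]
gripper_width: 0.0248
```

```bash
python3 - <<'E'
from h import *
st()
E
```

```text
t49.23 p [418.4 -60.8  18.7] jaw 0.01 F [ 1.17  0.07 -1.83] M [-0.1   0.01  0.02] w 24.8 down [-0.002  0.001 -1.   ]
```

Request:
{"fn": "move_arm", "kwargs": {"deltas": [[0,0,-1,0,0],[0,0,-0.4,0,0],[0,0,0,0,0.5],[0,0,0,0,0.5],[0,0,0,0,0.5],[0,0,0,0,0.5],[0,0,0.5,0,0.5],[0,1.5,0,0,0.5]]}}

```text
time: 49.9
ee_pos: [0.4206, -0.0475, 0.0112]
ee_rot: [-24.1, 89.9, -24.1]
wrist_force: [0.4, 0.3, 0.8]
gripper_width: 0.0437
```

Request:
{"fn": "move_arm", "kwargs": {"deltas": [[0,2.5,0,0,0.5],[0,2.5,0,0,0.5],[0,1.5,0,0,0.5],[0,0.4,-0.5,0,0.5],[0,0,0,0,0.5],[0,0,0,0,0.5]]}}

```text
time: 50.4
ee_pos: [0.4192, 0.0227, 0.0052]
ee_rot: [-145.2, 90.0, -145.1]
wrist_force: [-0.3, -0.5, -0.0]
gripper_width: 0.044
```

```bash
python3 - <<'E'
from h import *
st();f=save("top","t18")
P=px(f,(.4184,-.1708,.012)).round().astype(int);print(P)
print(f["img"][P[1]-8:P[1]+9:2,P[0]-10:P[0]+11:2].sum(2))
E
```

```text
t50.40 p [419.2  22.7   5.2] jaw 0.06 F [-0.27 -0.47 -0.  ] M [-0.03  0.03 -0.03] w 44.0 down [-0. -0. -1.]
[370 311]
[[326 322 321 316 314 315 304 309 320 300 307]
 [251 346 339 344 339 339 319 320 315 311 309]
 [408 406 410 397 401 304 324 311 315 309 312]
 [405 411 410 405 402 393 313 315 317 314 322]
 [406 406 407 412 406 355 317 323 318 323 307]
 [398 388 392 399 385 358 318 323 309 318 308]
 [326 323 321 314 316 312 317 315 316 321 321]
 [321 322 320 313 315 325 319 322 323 309 316]
 [313 321 316 322 321 329 320 320 316 315 315]]
```

Request:
{"fn": "move_arm", "kwargs": {"deltas": [[0,0,-0.25,0,0.5],[0,0,0,0,0],[0,0,0,0,0],[0,0,0,0,0],[0,0,0,0,0],[0,0,0,0,0],[0,0,0.5,0,0],[0,-0.05,1.0,0,0]], "force": 6}}

```text
time: 51.12
ee_pos: [0.4183, 0.0226, 0.0174]
ee_rot: [173.8, 89.9, 173.8]
wrist_force: [-0.8, 1.2, -1.9]
gripper_width: 0.0251
```

Request:
{"fn": "move_arm", "kwargs": {"deltas": [[0,-0.1,0.9,0,0],[0,-0.15,1.0,0,0],[0,-0.4,1.6,0,0],[0,-0.5,1.6,0,0],[0,0,0,0,0]]}}

```text
time: 51.53
ee_pos: [0.4205, 0.0105, 0.0709]
ee_rot: [-8.8, 89.8, -8.8]
wrist_force: [0.2, 0.7, -0.8]
gripper_width: 0.0252
```

```bash
python3 - <<'E'
from h import *
st();f=save("scene","s19",(170,170,300,300),4)
print(px(f,(.431,-.171,0)),px(f,(.419,.01,.06)))
f=save("top","t19");P=px(f,(.4184,-.1708,.012)).round().astype(int)
print(f["img"][P[1]-8:P[1]+9:2,P[0]-10:P[0]+11:2].sum(2))
E
```

```text
t51.53 p [420.5  10.5  70.9] jaw -0.01 F [ 0.22  0.67 -0.75] M [ 0.05  0.18 -0.13] w 25.2 down [ 0.004 -0.001 -1.   ]
[224.3825283  286.73713804] [260.0105942  226.32224524]
[[316 315 310 302 304 308 300 309 312 301 299]
 [298 256 258 322 327 356 309 297 303 303 300]
 [352 356 346 346 343 378 310 303 307 307 302]
 [351 346 357 353 343 339 304 309 303 308 311]
 [355 352 355 351 354 337 306 309 310 304 318]
 [343 346 345 344 346 307 313 305 308 308 312]
 [318 308 310 314 310 313 310 305 314 303 306]
 [317 313 315 317 305 308 311 318 312 306 293]
 [307 314 312 319 312 314 304 317 299 303 295]]
```

Request:
{"fn": "move_arm", "kwargs": {"deltas": [[0,-0.7,1.5,0,0],[0,-0.7,1.4,0,0],[0,-0.9,1.4,0,0],[0,-1.0,1.3,0,0],[0,-1.2,1.2,0,0],[0,-1.2,1.1,0,0],[0,-1.4,1.0,0,0],[0,-1.4,0.9,0,0]]}}

```text
time: 52.3
ee_pos: [0.4185, -0.0739, 0.1662]
ee_rot: [146.4, 89.9, 146.4]
wrist_force: [0.6, 0.3, -1.9]
gripper_width: 0.0252
```

Request:
{"fn": "move_arm", "kwargs": {"deltas": [[0,-1.5,0.7,0,0],[0,-1.5,0.6,0,0],[0,-1.65,0.4,0,0],[0,-1.65,0.3,0,0],[0,-1.7,0.2,0,0],[0,0,0,0,0],[0,0,0,0,0]]}}

```text
time: 52.88
ee_pos: [0.4192, -0.1542, 0.1882]
ee_rot: [130.0, 90.0, 129.9]
wrist_force: [-0.4, 1.8, 4.7]
gripper_width: 0.0253
```

```bash
python3 - <<'E'
from h import *
st();f=save("scene","s20");print(px(f,(.431,-.171,0)),px(f,(.431,-.15,.19)))
cv2.imwrite("pics/s20c.png",cv2.resize(f["img"][150:310,140:300],None,fx=3.7,fy=3.7))
E
```

```text
t52.88 p [ 419.2 -154.2  188.2] jaw -0.09 F [-0.38  1.76  4.72] M [ 0.   0.1 -0. ] w 25.3 down [-0.     0.001 -1.   ]
[224.3825283  286.73713804] [217.92939755 236.26280913]
```

View pics/s20c.png

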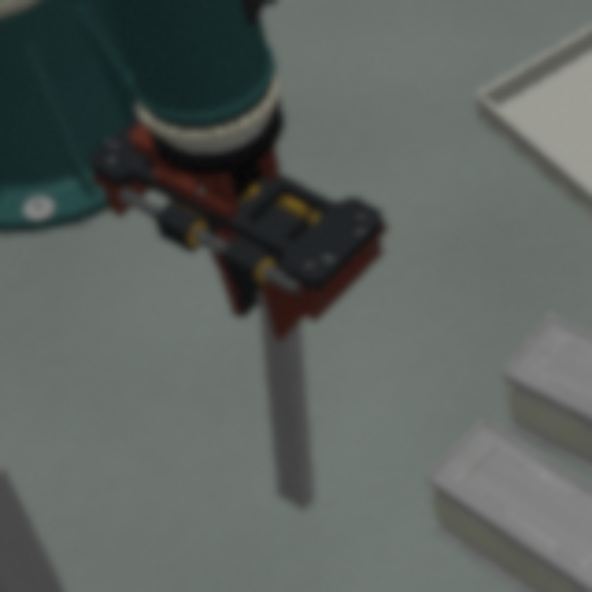

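The bar is nearly upright. Its lower corner is at crop (310,500), where predicted, and about 5° of tilt remains. I'll finish the last bit and square it on the bench.

Request:
{"fn": "move_arm", "kwargs": {"deltas": [[0,-0.6,0.05,0,0],[0,-0.6,0.05,0,0],[0,-0.5,0,0,0],[0,0,0,0,0],[0,0,0,0,0],[0,0,0,0,0]], "force": 4}}

```text
time: 53.43
ee_pos: [0.4188, -0.1708, 0.1893]
ee_rot: [154.1, 89.9, 154.1]
wrist_force: [-0.0, 0.6, -2.9]
gripper_width: 0.0249
```

```bash
python3 - <<'E'
from h import *
st();f=save("top","t21");f2=save("scene","s21")
# bar edges in scene: front-right vertical edge: find columns of dark->bench transition on rows
im=cv2.GaussianBlur(f2["img"],(3,3),0).astype(int).sum(2)
for z in (.02,.05,.08,.11,.14):
    u=px(f2,(.419,-.171,z));r=int(round(u[1]));print(z,u.round(1),im[r,int(u[0])-12:int(u[0])+13])
E
```

```text
t53.43 p [ 418.8 -170.8  189.3] jaw -0.00 F [-0.01  0.59 -2.92] M [-0.11  0.04  0.04] w 24.9 down [-0.001  0.    -1.   ]
0.02 [219.7 280.4] [340 342 343 342 341 335 318 283 240 211 200 198 198 204 216 231 257 292
 322 338 344 344 344 344 344]
0.05 [217.8 273.9] [337 337 338 340 340 339 333 311 273 232 207 198 197 198 206 216 230 256
 292 323 338 344 345 346 346]
0.08 [215.9 267.1] [337 338 336 336 336 336 334 323 294 252 216 199 195 195 198 207 219 235
 264 301 328 340 343 343 343]
0.11 [213.9 260.1] [333 335 335 334 334 334 334 328 309 273 232 205 195 192 194 198 207 220
 241 274 308 331 340 343 343]
0.14 [211.9 252.8] [330 330 332 330 330 331 331 330 321 294 253 215 196 191 192 195 201 210
 222 244 278 311 328 335 337]
```

```bash
cat >> h.py <<'E'
def baraxis(f,x,y,z0=.02,z1=.14):
    im=cv2.GaussianBlur(f["img"],(3,3),0).astype(float).sum(2);out=[]
    rs=sorted(int(px(f,(x,y,z))[1]) for z in(z0,z1))
    for r in range(rs[0],rs[1],3):
        u=[px(f,(x,y,z)) for z in np.linspace(z0,z1,60)];u=min(u,key=lambda q:abs(q[1]-r))
        a=int(u[0])-14;row=im[r,a:a+29];m=np.where(row<275)[0]
        if len(m)<3: continue
        i,j=m[0],m[-1];l=i-(275-row[i])/(row[i-1]-row[i]) if i>0 else i;k=j+(275-row[j])/(row[j+1]-row[j]) if j<28 else j
        p=cv2.undistortPoints(np.array([[[a+(l+k)/2,r]]],float),K(f),np.array([f["k1"],0,0,0,0.]))[0,0]
        d=att(f)@np.array([p[0],p[1],1]);o=np.array(f["origin"]);P=o+d*(x-o[0])/d[0];out.append(P[1:])
    out=np.array(out);c=np.polyfit(out[:,1],out[:,0],1)
    print("axis y at z=0: %.1f mm, z=.19: %.1f, tilt %.2f deg, resid %.1f"%(c[1]*1e3,(c[1]+.19*c[0])*1e3,np.degrees(np.arctan(c[0])),np.std(out[:,0]-np.polyval(c,out[:,1]))*1e3))
E
python3 - <<'E'
from h import *;import pickle
f=pickle.load(open('pics/s21.pkl','rb'));baraxis(f,.4188,-.171)
# sanity on initial upright bar in holder and decoy-free
f0=pickle.load(open('pics/scene0.pkl','rb'));baraxis(f0,.547,-.332,.12,.2)
E
```

```text
axis y at z=0: -174.6 mm, z=.19: -162.0, tilt 3.81 deg, resid 0.1
axis y at z=0: -341.7 mm, z=.19: -335.7, tilt 1.80 deg, resid 0.9
```

Request:
{"fn": "move_arm", "kwargs": {"deltas": [[0,0,-0.15,0,0],[0,0,0,0,0]]}}

```text
time: 53.7
ee_pos: [0.4195, -0.1711, 0.1885]
ee_rot: [-35.1, 90.0, -35.1]
wrist_force: [-0.7, 0.1, 1.7]
gripper_width: 0.0247
```

Request:
{"fn": "move_arm", "kwargs": {"deltas": [[0,0,-0.15,0,0],[0,0,0,0,0]]}}

```text
time: 53.87
ee_pos: [0.4196, -0.1712, 0.1872]
ee_rot: [-35.0, 89.9, -35.0]
wrist_force: [-0.2, 0.3, 3.7]
gripper_width: 0.0251
```

```bash
python3 - <<'E'
from h import *
st();baraxis(grab_frame("scene"),.4188,-.171)
E
```

```text
t53.87 p [ 419.6 -171.2  187.2] jaw 0.02 F [-0.22  0.26  3.67] M [-0.05  0.2   0.01] w 25.1 down [ 0.001 -0.001 -1.   ]
axis y at z=0: -174.7 mm, z=.19: -161.4, tilt 4.01 deg, resid 0.1
```

Contact made. I'll drag the hand toward -y with the foot held by friction.

Request:
{"fn": "move_arm", "kwargs": {"deltas": [[0,-0.4,0,0,0],[0,-0.4,0,0,0],[0,-0.4,0,0,0],[0,0,0,0,0],[0,0,0,0,0]]}}

```text
time: 54.33
ee_pos: [0.4191, -0.1834, 0.1867]
ee_rot: [-157.1, 90.0, -157.1]
wrist_force: [-0.8, 0.1, 3.1]
gripper_width: 0.025
```

```bash
python3 - <<'E'
from h import *
st();baraxis(grab_frame("scene"),.4188,-.175)
E
```

```text
t54.33 p [ 419.1 -183.4  186.7] jaw -0.03 F [-0.83  0.1   3.14] M [-0.07  0.23 -0.01] w 25.0 down [-0. -0. -1.]
axis y at z=0: -174.2 mm, z=.19: -172.9, tilt 0.40 deg, resid 0.1
```

The bar is now upright (0.4°). I'll grip it firmly, lift it and carry it over the holder.

Request:
{"fn": "move_arm", "kwargs": {"deltas": [[0,0,0,0,0],[0,0,0,0,0],[0,0,0.5,0,0],[0,0,1.5,0,0],[0,0,3,0,0],[0,0,4,0,0],[0,0,3.5,0,0],[0,0,0.5,0,0]], "force": 25}}

```text
time: 55.05
ee_pos: [0.4217, -0.1843, 0.3225]
ee_rot: [-30.6, 89.5, -30.6]
wrist_force: [0.6, -0.5, -1.3]
gripper_width: 0.0245
```

Request:
{"fn": "move_arm", "kwargs": {"deltas": [[1.5,-1.8,0,-1,0],[2.2,-2.8,0,-2,0],[2.4,-3,0,0,0],[2.4,-3,0,0,0],[2.2,-2.8,0,0,0],[1.5,-1.8,0,0,0],[0.7,-0.8,0,0,0],[0,0,0,0,0]]}}

```text
time: 55.72
ee_pos: [0.5488, -0.3442, 0.3145]
ee_rot: [145.8, 89.9, 142.8]
wrist_force: [-0.5, 0.7, -3.1]
gripper_width: 0.0246
```

Request:
{"fn": "move_arm", "kwargs": {"deltas": [[0,0,0,0,0],[0,0,0,0,0]]}}

```text
time: 55.88
ee_pos: [0.547, -0.3414, 0.3162]
ee_rot: [138.9, 89.9, 136.0]
wrist_force: [-0.9, 0.4, -2.7]
gripper_width: 0.0247
```

```bash
python3 - <<'E'
from h import *
st();f=save("scene","s22");g=save("top","t22")
a=cv2.resize(f["img"][255:375,150:270],(400,400),interpolation=cv2.INTER_CUBIC);b=cv2.resize(g["img"][215:315,390:490],(400,400),interpolation=cv2.INTER_CUBIC)
cv2.imwrite("pics/s22c.png",np.hstack([a,b]))
E
```

```text
t55.88 p [ 547.  -341.4  316.2] jaw -2.96 F [-0.89  0.4  -2.71] M [-0.07  0.08 -0.02] w 24.7 down [-0.002  0.002 -1.   ]
```

View pics/s22c.png

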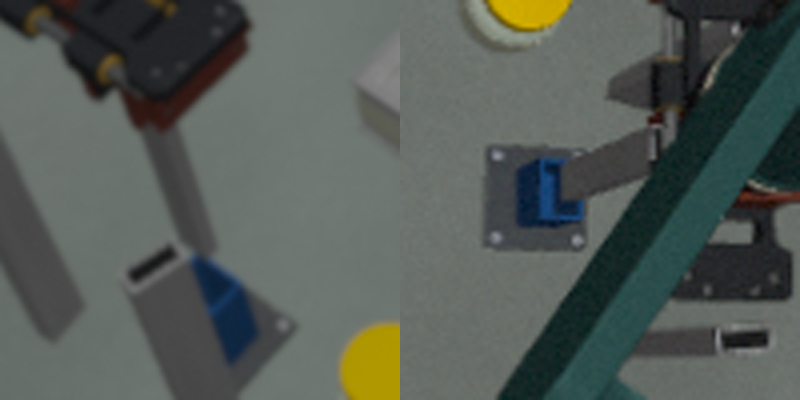

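The top view shows the bar's lower +y edge near crop (565,180) and its upper end near (655,143), just above the blue pocket. The scene view shows its lower corner at (213,255).

```bash
python3 - <<'E'
from h import *;import pickle
f=pickle.load(open('pics/t22.pkl','rb'));s=pickle.load(open('pics/s22.pkl','rb'))
t=lambda x,y:(390+(x-400)/4,215+y/4)
for n,u,z in(("botcorner-",t(566,203),.1295),("bot+ edge mid",t(565,180),.1295),("bot top-corner",t(564,160),.1295),("top end edge lo",t(655,160),.3495),("top end hi",t(653,128),.3495)): print(n,(w(f,u,z)*1000).round(1))
print("rim pts",[(w(f,t(*q),.085)*1000).round(1) for q in((541,157),(541,225),(583,218))])
print("scene corner",(w(s,(213.9,331.5),.1295)*1000).round(1))
g=cv2.GaussianBlur(f["img"],(3,3),0).astype(int)
for r in range(252,270,2): print(r,[tuple(int(v) for v in g[r,c]) for c in range(422,446,2)])
E
```

```text
botcorner- [ 534.7 -325.9  129.5]
bot+ edge mid [ 550.2 -326.   129.5]
bot top-corner [ 563.7 -326.   129.5]
top end edge lo [ 542.  -325.4  349.5]
top end hi [ 560.1 -325.3  349.5]
rim pts [array([ 570.3, -320.6,   85. ]), array([ 523.2, -318.3,   85. ]), array([ 527.2, -348. ,   85. ])]
scene corner [ 558.5 -329.7  129.5]
252 [(77, 77, 73), (75, 74, 71), (80, 77, 73), (83, 82, 77), (83, 83, 78), (90, 90, 87), (96, 97, 93), (92, 93, 90), (88, 91, 88), (71, 73, 73), (63, 65, 65), (63, 64, 65)]
254 [(68, 65, 59), (70, 56, 43), (89, 65, 43), (89, 67, 45), (85, 67, 52), (81, 72, 65), (78, 77, 77), (66, 67, 68), (65, 65, 66), (65, 66, 67), (63, 64, 65), (63, 63, 65)]
256 [(60, 39, 22), (71, 41, 13), (82, 47, 13), (66, 37, 12), (73, 54, 42), (67, 65, 64), (65, 65, 66), (65, 66, 67), (64, 64, 65), (64, 64, 65), (63, 64, 64), (62, 63, 64)]
258 [(58, 33, 13), (71, 40, 14), (100, 57, 17), (69, 39, 14), (63, 52, 45), (66, 67, 67), (66, 65, 65), (64, 64, 65), (64, 64, 65), (64, 64, 64), (64, 64, 65), (63, 63, 63)]
260 [(58, 34, 11), (73, 41, 14), (118, 68, 24), (87, 49, 17), (63, 53, 45), (67, 67, 68), (67, 67, 68), (64, 64, 66), (65, 64, 66), (61, 62, 62), (61, 61, 62), (63, 62, 63)]
262 [(58, 34, 14), (80, 47, 20), (117, 67, 19), (86, 49, 18), (62, 52, 44), (66, 66, 66), (66, 65, 66), (65, 65, 65), (62, 62, 62), (68, 68, 68), (81, 83, 81), (97, 101, 96)]
264 [(58, 34, 12), (79, 45, 14), (118, 68, 22), (86, 50, 19), (61, 47, 39), (61, 56, 53), (64, 57, 52), (76, 73, 70), (97, 100, 96), (106, 110, 105), (108, 113, 107), (107, 113, 107)]
266 [(56, 31, 10), (77, 43, 16), (118, 68, 22), (86, 49, 19), (57, 33, 15), (57, 34, 15), (83, 50, 24), (92, 84, 74), (109, 114, 108), (110, 116, 109), (107, 113, 107), (108, 114, 108)]
268 [(58, 33, 15), (76, 44, 15), (113, 66, 22), (96, 56, 23), (81, 46, 19), (81, 47, 18), (94, 57, 24), (94, 86, 75), (109, 113, 108), (109, 114, 109), (107, 113, 107), (100, 104, 97)]
```

The bar is upright within 0.5° and its centre is (549.5,-332), against a pocket centre of (547,-333.6). I'll make a small correction and insert it.

Request:
{"fn": "move_arm", "kwargs": {"deltas": [[-0.2,-0.15,0,0,0],[0,0,-1,0,0],[0,0,-1.5,0,0],[0,0,-1.5,0,0],[0,0,-0.7,0,0],[0,0,-0.5,0,0],[0,0,-0.5,0,0],[0,0,0,0,0]]}}

```text
time: 56.65
ee_pos: [0.5459, -0.3442, 0.2589]
ee_rot: [145.5, 89.9, 142.5]
wrist_force: [-0.1, 0.3, -2.6]
gripper_width: 0.0241
```

```bash
python3 - <<'E'
from h import *
st()
E
```

```text
t56.65 p [ 545.9 -344.2  258.9] jaw -2.99 F [-0.09  0.3  -2.64] M [-0.08  0.1   0.02] w 24.1 down [-0.001  0.001 -1.   ]
```

Request:
{"fn": "move_arm", "kwargs": {"deltas": [[0,0.1,-0.7,0,0],[0,0,-0.8,0,0],[0,0,-0.8,0,0],[0,0,-0.8,0,0],[0,0,-0.6,0,0],[0,0,0,0,0]]}}

```text
time: 57.15
ee_pos: [0.5452, -0.3428, 0.2206]
ee_rot: [145.5, 89.8, 142.5]
wrist_force: [-0.3, 0.1, -2.1]
gripper_width: 0.0248
```

```bash
python3 - <<'E'
from h import *
st()
E
```

```text
t57.15 p [ 545.2 -342.8  220.6] jaw -2.99 F [-0.35  0.09 -2.07] M [-0.06  0.08 -0.04] w 24.8 down [-0.003  0.002 -1.   ]
```

Request:
{"fn": "move_arm", "kwargs": {"deltas": [[0,0,-0.5,0,0],[0,0,-0.5,0,0],[0,0,0,0,0.4],[0,0,0,0,0.4],[0,0,0,0,0.5],[0,0,0,0,0.5],[0,0,0,0,0.5],[0,0,1,0,0.5]]}}

```text
time: 57.82
ee_pos: [0.5452, -0.3428, 0.2215]
ee_rot: [145.6, 89.8, 142.6]
wrist_force: [-0.3, 0.3, -0.3]
gripper_width: 0.0436
```

Request:
{"fn": "move_arm", "kwargs": {"deltas": [[0,0,3,0,0.5],[0,0,4,0,0.5],[0,0,4,0,0.5],[0,0,4,0,0.5],[-2,3,3,0,0.85],[-2,3.5,0,0,0.85],[-2,3.5,0,0,0.85],[0,3.5,0,0,0.85]]}}

```text
time: 58.48
ee_pos: [0.4855, -0.2108, 0.4015]
ee_rot: [-58.9, 89.9, -62.0]
wrist_force: [0.9, 0.7, 0.3]
gripper_width: 0.0669
```

Request:
{"fn": "move_arm", "kwargs": {"deltas": [[0,4,0,2,0.85],[0,4,0,5,0.85],[0,4,0,7,0.85],[0,4,0,7,0.85],[0,4,0,7,0.85],[0,0,0,7,0.85],[0,0,0,7,0.85],[0,0,0,7,0.85]]}}

```text
time: 59.15
ee_pos: [0.4882, -0.0106, 0.4006]
ee_rot: [-62.3, 89.9, -15.8]
wrist_force: [0.0, -1.0, -0.7]
gripper_width: 0.0745
```

```bash
python3 - <<'E'
from h import *;import pickle
st();f=save("top","t23");tins(f,wins={"L":(228,205,275,300),"M":(288,205,338,300),"R":(333,195,400,310)})
a=pickle.load(open('pics/top0.pkl','rb'))["img"]
A=a[244:280,410:450].astype(np.float32).mean(2);B=f["img"][244:280,410:450].astype(np.float32).mean(2)
print(np.abs(A-B).mean(),np.abs(A-B).max())
def edges(im):  # bar top face (dark slab with light rim) rows 252-263
    for r in(254,257,260): print(r,im[r,434:450].astype(int).sum(1))
edges(a);edges(f["img"])
g=save("scene","s23");b=pickle.load(open('pics/scene0.pkl','rb'))["img"]
D=np.abs(b.astype(int)-g["img"])[295:330,190:215].mean(2);print("scene bar diff",D.mean(),D.max())
E
```

```text
t59.15 p [488.2 -10.6 400.6] jaw 46.50 F [ 0.   -1.03 -0.69] M [-0.02  0.01  0.02] w 74.5 down [ 0.001 -0.    -1.   ]
L [576.6 157.4] len 152 wid 62 yaw 0.6
M [646.6  -5.3] len 58 wid 32 yaw 88.8
R [ 644.9 -118.8] len 62 wid 59 yaw 88.8
5.3381944 84.33333
254 [324 332 190 184 180 174 190 301  95  87 146 322 300 300 288 288]
257 [174 179 181 159 166 176 196 313  96  83 153 311 296 300 301 290]
260 [180 176 174 177 172 174 191 310  86  75 157 316 296 305 294 297]
254 [338 285 187 198 186 194 437  99  83 149 304 302 305 314 315 324]
257 [187 175 186 188 179 207 448  86  95 142 310 319 322 313 309 306]
260 [185 178 178 186 183 205 433  97 105 142 319 309 302 311 316 308]
scene bar diff 5.289904761904761 40.0
```

The bar is back in the holder. It matches the original picture within about 1 px, i.e. its play. Now for the left tin: grip it across and carry it to the tray.

Request:
{"fn": "move_arm", "kwargs": {"deltas": [[0.6,1.2,-1,6,0.9],[1.3,2.5,-2.5,6.5,0.9],[1.4,2.7,-3,6.5,0.9],[1.5,2.8,-3,6.5,0.9],[1.5,2.8,-3,6.5,0.9],[1.4,2.6,-3,6.5,0.9],[1.1,2,-2.5,5.7,0.9],[0,0.2,-1.5,0,0.9]]}}

```text
time: 59.92
ee_pos: [0.5754, 0.1555, 0.2056]
ee_rot: [50.0, 89.9, 140.3]
wrist_force: [0.3, 0.4, 0.1]
gripper_width: 0.0788
```

Request:
{"fn": "move_arm", "kwargs": {"deltas": [[0,0,-2,0,0.9],[0,0,-2,0,0.9],[0,0,-2,0,0.9],[0,0,0,0,0.9],[0,0,0,0,0.9]]}}

```text
time: 60.33
ee_pos: [0.574, 0.1523, 0.1478]
ee_rot: [100.6, 89.9, -169.4]
wrist_force: [0.0, -0.2, -0.0]
gripper_width: 0.0791
```

```bash
python3 - <<'E'
from h import *
st();f=save("scene","s24")
E
```

```text
t60.33 p [574.  152.3 147.8] jaw 90.03 F [ 0.03 -0.19 -0.02] M [ 0.09 -0.01  0.04] w 79.1 down [-0.002 -0.    -1.   ]
```

Request:
{"fn": "move_arm", "kwargs": {"deltas": [[0.25,0.45,0,0.6,0.9],[0,0,-3,0,0.9],[0,0,-3.5,0,0.9],[0,0,-3,0,0.9],[0,0,-1.8,0,0.9],[0,0,-0.4,0,0.9],[0,0,0,0,0.9]]}}

```text
time: 60.97
ee_pos: [0.5772, 0.1573, 0.0312]
ee_rot: [102.5, 90.0, -166.7]
wrist_force: [0.3, 0.3, 0.3]
gripper_width: 0.0789
```

Request:
{"fn": "move_arm", "kwargs": {"deltas": [[0,0,0,0,0],[0,0,0,0,0],[0,0,0,0,0],[0,0,0,0,0],[0,0,0,0,0],[0,0,0,0,0]], "force": 30}}

```text
time: 61.47
ee_pos: [0.5787, 0.1572, 0.033]
ee_rot: [-86.8, 89.8, 4.0]
wrist_force: [-0.0, -1.2, 7.3]
gripper_width: 0.0615
```

```bash
python3 - <<'E'
from h import *
st()
E
```

```text
t61.47 p [578.7 157.2  33. ] jaw 90.81 F [-0.03 -1.25  7.28] M [0.07 0.02 0.04] w 61.5 down [ 0.004  0.    -1.   ]
```

Request:
{"fn": "move_arm", "kwargs": {"deltas": [[0,0,1,0,0],[0,0,3,0,0],[0,0,4,0,0],[0,0,3,0,0],[-1,2,1,-2,0],[-1.7,3,0,-2.4,0],[-1.7,3.3,0,-3,0],[-1.7,3.3,0,-3,0]]}}

```text
time: 62.13
ee_pos: [0.5148, 0.2737, 0.152]
ee_rot: [78.2, 90.0, 158.4]
wrist_force: [-0.1, 0.6, -4.6]
gripper_width: 0.0617
```

Request:
{"fn": "move_arm", "kwargs": {"deltas": [[-1.7,3.3,0,-3,0],[-1.7,3.3,0,-3,0],[-1.7,3.3,0,0,0],[-1.3,2.3,0,0,0],[0,0,0,0,0],[0,0,0,0,0]]}}

```text
time: 62.63
ee_pos: [0.4504, 0.396, 0.1513]
ee_rot: [143.3, 89.9, -142.1]
wrist_force: [0.5, -1.1, -4.8]
gripper_width: 0.0613
```

```bash
python3 - <<'E'
from h import *
st()
E
```

```text
t62.63 p [450.4 396.  151.3] jaw 74.59 F [ 0.48 -1.07 -4.76] M [-0.01 -0.05 -0.01] w 61.3 down [-0.001 -0.001 -1.   ]
```

Request:
{"fn": "move_arm", "kwargs": {"deltas": [[0.5,-0.1,-1,0,0],[0,0,-3,0,0],[0,0,-3,0,0],[0,0,-2.5,0,0],[0,0,-1,0,0],[0,0,-0.4,0,0],[0,0,0,0,0],[0,0,0,0,0]]}}

```text
time: 63.3
ee_pos: [0.4582, 0.3942, 0.0431]
ee_rot: [-45.6, 89.9, 28.8]
wrist_force: [0.1, 0.3, -3.5]
gripper_width: 0.0615
```

Request:
{"fn": "move_arm", "kwargs": {"deltas": [[0,0,-0.15,0,0],[0,0,0,0,0]]}}

```text
time: 63.47
ee_pos: [0.4581, 0.3947, 0.042]
ee_rot: [-41.9, 89.9, 32.5]
wrist_force: [-0.1, -0.1, -3.9]
gripper_width: 0.0618
```

Request:
{"fn": "move_arm", "kwargs": {"deltas": [[0,0,-0.15,0,0],[0,0,0,0,0]]}}

```text
time: 63.63
ee_pos: [0.4573, 0.3944, 0.0397]
ee_rot: [-45.7, 89.9, 28.7]
wrist_force: [-0.1, 0.6, -4.5]
gripper_width: 0.0616
```

Request:
{"fn": "move_arm", "kwargs": {"deltas": [[0,0,-0.15,0,0],[0,0,0,0,0]]}}

```text
time: 63.8
ee_pos: [0.4569, 0.3942, 0.0377]
ee_rot: [174.8, 90.0, -110.8]
wrist_force: [-0.4, 0.3, -4.3]
gripper_width: 0.0615
```

Request:
{"fn": "move_arm", "kwargs": {"deltas": [[0,0,-0.1,0,0],[0,0,0,0,0]]}}

```text
time: 63.97
ee_pos: [0.457, 0.3942, 0.0371]
ee_rot: [-63.3, 90.0, 11.2]
wrist_force: [-1.6, -1.3, 1.4]
gripper_width: 0.061
```

Request:
{"fn": "move_arm", "kwargs": {"deltas": [[0,0,-0.1,0,0],[0,0,0,0,0]]}}

```text
time: 64.13
ee_pos: [0.457, 0.3942, 0.037]
ee_rot: [-53.0, 90.0, 21.4]
wrist_force: [-3.9, -3.7, 9.7]
gripper_width: 0.0617
```

Request:
{"fn": "move_arm", "kwargs": {"deltas": [[0,0,0.1,0,0.9],[0,0,0,0,0.9],[0,0,0,0,0.9],[0,0,1,0,0.9],[0,0,4,0,0.9],[0,0,4,0,0.9],[0,0,4,0,0.9],[0,0,2,0,0.9]]}}

```text
time: 64.8
ee_pos: [0.459, 0.3955, 0.1923]
ee_rot: [-40.5, 89.6, 33.9]
wrist_force: [0.9, 1.3, 1.3]
gripper_width: 0.0792
```

Request:
{"fn": "move_arm", "kwargs": {"deltas": [[0,-3.5,1,2,0.9],[0,-3.5,1,2,0.9],[0,-3.5,1,2,0.9],[0,-3.5,1,2,0.9],[0,-3.5,0,2,0.9],[0,-2.5,0,2,0.9],[0,0,0,2,0.9],[0,0,0,2,0.9]]}}

```text
time: 65.47
ee_pos: [0.4571, 0.1925, 0.2276]
ee_rot: [-92.4, 89.9, -2.1]
wrist_force: [0.9, 0.0, 0.1]
gripper_width: 0.079
```

```bash
python3 - <<'E'
from h import *
st();f=save("top","t25");tins(f,wins={"M":(288,205,338,300),"R":(333,195,400,310)});tins(f,z=.074,wins={"Ltray":(130,255,215,360)})
E
```

```text
t65.47 p [457.1 192.5 227.6] jaw 90.35 F [0.89 0.   0.12] M [ 0.05 -0.03 -0.02] w 79.0 down [ 0.001 -0.    -1.   ]
M [586.8  -6.3] len 151 wid 65 yaw 0.9
R [ 598.3 -114.3] len 150 wid 65 yaw -4.3
Ltray [405.8 432.7] len 33 wid 17 yaw 0.1
```

Request:
{"fn": "move_arm", "kwargs": {"deltas": [[1.8,-2.7,0,0,0.9],[2.2,-3.4,0,0,0.9],[2.2,-3.4,0,0,0.9],[2.2,-3.4,0,0,0.9],[2.2,-3.4,0,0,0.9],[1.6,-2.5,-2,0,0.9],[0.7,-1.1,-3,0,0.9],[0,0,-2.5,0,0.9]]}}

```text
time: 66.18
ee_pos: [0.589, -0.008, 0.1515]
ee_rot: [-111.2, 89.8, -21.0]
wrist_force: [-0.4, 0.5, 0.0]
gripper_width: 0.0788
```

Request:
{"fn": "move_arm", "kwargs": {"deltas": [[0,0,0,0,0.9],[0,0,0,0,0.9],[0,0,0,0,0.9]]}}

```text
time: 66.43
ee_pos: [0.5865, -0.0044, 0.153]
ee_rot: [-98.0, 89.9, -7.6]
wrist_force: [-0.6, -0.5, -0.4]
gripper_width: 0.0788
```

```bash
python3 - <<'E'
from h import *
st()
E
```

```text
t66.43 p [586.5  -4.4 153. ] jaw 90.43 F [-0.57 -0.49 -0.36] M [ 0.05  0.02 -0.  ] w 78.8 down [ 0.001 -0.    -1.   ]
```

Request:
{"fn": "move_arm", "kwargs": {"deltas": [[0,-0.25,0,0,0.9],[0,0,-3,0,0.9],[0,0,-3.5,0,0.9],[0,0,-3,0,0.9],[0,0,-2.2,0,0.9],[0,0,-0.5,0,0.9],[0,0,0,0,0.9]]}}

```text
time: 67.02
ee_pos: [0.5857, -0.007, 0.0296]
ee_rot: [89.3, 89.9, 179.7]
wrist_force: [-0.9, 0.1, 0.7]
gripper_width: 0.0792
```

Request:
{"fn": "move_arm", "kwargs": {"deltas": [[0,0,0,0,0],[0,0,0,0,0],[0,0,0,0,0],[0,0,0,0,0],[0,0,0,0,0],[0,0,0,0,0]], "force": 30}}

```text
time: 67.52
ee_pos: [0.5876, -0.0074, 0.0316]
ee_rot: [-96.6, 89.8, -6.2]
wrist_force: [-0.6, 0.5, 7.5]
gripper_width: 0.0616
```

```bash
python3 - <<'E'
from h import *
st()
E
```

```text
t67.52 p [587.6  -7.4  31.6] jaw 90.42 F [-0.6   0.52  7.53] M [0.15 0.07 0.01] w 61.6 down [ 0.004 -0.    -1.   ]
```

Request:
{"fn": "move_arm", "kwargs": {"deltas": [[0,0,1,0,0],[0,0,3,0,0],[0,0,4,0,0],[0,0,4,0,0],[-1,1.6,0,-1,0],[-1.8,2.8,0,-2,0],[-2,3.1,0,-2,0],[-2,3.1,0,-2,0]]}}

```text
time: 68.18
ee_pos: [0.5164, 0.0992, 0.1501]
ee_rot: [101.0, 90.0, -175.8]
wrist_force: [1.1, 1.2, -5.5]
gripper_width: 0.0616
```

Request:
{"fn": "move_arm", "kwargs": {"deltas": [[-2,3.1,0,-2,0],[-2,3.1,0,-2,0],[-2,3.1,0,-2,0],[-2,3.1,0,-2,0],[-1.6,2.5,0,-1,0],[-0.8,1.3,0,0,0],[0,0,0,0,0],[0,0,0,0,0]]}}

```text
time: 68.85
ee_pos: [0.4129, 0.2608, 0.1498]
ee_rot: [159.7, 89.9, -125.7]
wrist_force: [-0.6, 0.6, -6.3]
gripper_width: 0.0611
```

```bash
python3 - <<'E'
from h import *
st()
E
```

```text
t68.85 p [412.9 260.8 149.8] jaw 74.55 F [-0.57  0.61 -6.26] M [-0.03 -0.12  0.02] w 61.1 down [-0.001 -0.001 -1.   ]
```

Request:
{"fn": "move_arm", "kwargs": {"deltas": [[0.3,0,-1,0,0],[0,0,-3,0,0],[0,0,-3,0,0],[0,0,-2.5,0,0],[0,0,-1,0,0],[0,0,-0.4,0,0],[0,0,-0.2,0,0],[0,0,0,0,0]]}}

```text
time: 69.52
ee_pos: [0.418, 0.2606, 0.0391]
ee_rot: [-58.7, 89.9, 15.7]
wrist_force: [0.6, -0.4, -5.9]
gripper_width: 0.0615
```

Request:
{"fn": "move_arm", "kwargs": {"deltas": [[0,0,-0.15,0,0],[0,0,0,0,0]]}}

```text
time: 69.68
ee_pos: [0.4181, 0.261, 0.0382]
ee_rot: [-53.1, 89.9, 21.4]
wrist_force: [-0.0, 0.4, -5.8]
gripper_width: 0.0615
```

Request:
{"fn": "move_arm", "kwargs": {"deltas": [[0,0,-0.15,0,0],[0,0,0,0,0]]}}

```text
time: 69.85
ee_pos: [0.4174, 0.2608, 0.0362]
ee_rot: [-53.7, 89.9, 20.7]
wrist_force: [1.1, -0.1, -5.7]
gripper_width: 0.0618
```

Request:
{"fn": "move_arm", "kwargs": {"deltas": [[0,0,-0.1,0,0],[0,0,0,0,0]]}}

```text
time: 70.02
ee_pos: [0.4174, 0.2609, 0.0356]
ee_rot: [-54.2, 89.9, 20.2]
wrist_force: [-2.7, 0.2, 4.1]
gripper_width: 0.0615
```

On the floor. I'll release, retreat and check.

Request:
{"fn": "move_arm", "kwargs": {"deltas": [[0,0,0.03,0,0.9],[0,0,0,0,0.9],[0,0,0,0,0.9],[0,0,1,0,0.9],[0,0,4,0,0.9],[0,0,4,0,0.9],[0,0,4,0,0.9],[0,0,4,0,0.9]]}}

```text
time: 70.68
ee_pos: [0.4165, 0.2604, 0.2075]
ee_rot: [-135.7, 90.0, -61.3]
wrist_force: [0.6, 1.1, -0.3]
gripper_width: 0.0789
```

Request:
{"fn": "move_arm", "kwargs": {"deltas": [[0,-3,2,0,0.9],[0,-4,1,0,0.9],[0,-4,0,0,0.9],[0,-4,0,0,0.9],[0,-4,0,0,0.9],[0,-4,0,0,0.9],[0,-2,0,0,0.9],[0,0,0,0,0.9]]}}

```text
time: 71.35
ee_pos: [0.4171, 0.0072, 0.2359]
ee_rot: [-130.7, 89.9, -56.5]
wrist_force: [0.6, 0.9, 0.2]
gripper_width: 0.079
```

```bash
cat > fin.py <<'E'
from h import *;import pickle
st();f=save("top","t26");tins(f,wins={"R":(333,195,400,310)})
# tins in the tray: greyish lid vs white tray
b,c=255,120;im=cv2.resize(f["img"][255:365,120:270],None,fx=4,fy=4,interpolation=cv2.INTER_CUBIC)
S=cv2.GaussianBlur(im,(0,0),2).astype(int);m=((S[...,0]-S[...,2]>3)&(S.sum(2)>300)).astype(np.uint8)
m=cv2.morphologyEx(cv2.morphologyEx(m,cv2.MORPH_OPEN,np.ones((9,9))),cv2.MORPH_CLOSE,np.ones((15,15)))
n,l,s,_=cv2.connectedComponentsWithStats(m)
for i in range(1,n):
    if s[i,4]<3000: continue
    r=cv2.minAreaRect(np.argwhere(l==i)[:,::-1].astype(np.float32));q=(cv2.boxPoints(r)-1.5)/4+[120,255]
    P=np.array([w(f,x,.074)[:2] for x in q]);print("tray tin",np.round(P.mean(0)*1000),[round(np.linalg.norm(P[k]-P[k-1])*1000) for k in range(4)])
E
python3 fin.py; python3 - <<'E'
from h import *;import pickle
f=pickle.load(open('pics/t26.pkl','rb'));a=pickle.load(open('pics/top0.pkl','rb'))
# bystanders
for n,(x,y,X,Y) in {"bottle":(175,190,220,235),"jar":(400,193,440,232),"carton":(270,170,322,216),"dec1":(440,212,490,245),"dec2":(434,292,486,308),"holder":(408,245,450,280)}.items():
    A,B=[i["img"][y:Y,x:X].astype(np.float32).mean(2) for i in(a,f)];print(n,np.round(np.abs(A-B).mean(),1),np.round(cv2.phaseCorrelate(A,B)[0],2))
E
```

```text
t71.35 p [417.1   7.2 235.9] jaw 74.18 F [0.61 0.93 0.23] M [ 0.05 -0.   -0.01] w 79.0 down [ 0.001 -0.002 -1.   ]
R [ 598.5 -114.7] len 151 wid 64 yaw -4.3
tray tin [455. 394.] [60, 147, 60, 147]
tray tin [429. 257.] [57, 121, 58, 121]
bottle 3.5 [0.54 0.35]
jar 3.9 [0.07 0.05]
carton 3.9 [ 0.13 -0.  ]
dec1 3.5 [-0.01 -0.11]
dec2 3.5 [-0.01  0.12]
holder 4.6 [ 0.03 -0.05]
```

```bash
python3 - <<'E'
from h import *;import pickle
a=pickle.load(open('pics/scene0.pkl','rb'));f=save("scene","s27")
A,B=[i["img"][296:328,186:216].astype(np.float32).mean(2) for i in(a,f)]
d=cv2.phaseCorrelate(A,B);print(d)
t=pickle.load(open('pics/t26.pkl','rb'))
u0=np.array((442.9,257.7));us=np.array((200.5,307.))
for ut,uc in((u0,us),(u0+[-1,0],us+np.array(d[0]))):
    zs=np.linspace(.15,.3,301);e=[np.linalg.norm(w(t,ut,z)-w(a,uc,z)) for z in zs];i=np.argmin(e);print(w(t,ut,zs[i]),e[i])
for r in (254,257,260): print(t["img"][r,434:450].astype(int).sum(1))
E
```

```text
((0.8430800821811015, -0.875901476156244), 0.8660024826725324)
[ 0.54717226 -0.33257469  0.2265    ] 0.0006801350679838433
[ 0.54723359 -0.33003696  0.2265    ] 0.0006959794259978403
[334 301 202 175 191 193 318 107 103 159 336 311 310 315 312 301]
[182 182 182 171 185 192 319  64  96 128 270 316 314 317 323 311]
[185 180 177 181 187 197 326 164  74 143 279 314 313 309 309 307]
```

```bash
python3 - <<'E'
from h import *
env.close_job()
E
```

```text
the job is handed in; nothing more can be done
```

The job is done and handed in at about 71 s. The left and middle tins are swollen and stand in the quarantine tray. The right tin is sound and stays in the row.

**Left tin:** swollen. The bar was set down at the bulge height of 74 mm. With the far end pressed, the near end had risen about 2 px from where it lay before the presses.

**Middle tin:** swollen. The far end moved about 8 mm between the near and far presses.

**Right tin:** sound. Contact height was about 82.4 mm at both ends, with no movement in the pictures. This tin had been knocked about 5 cm before I reached it, so I measured it again, tested it there and left it there.

**Last checks:**
- The straightedge is upright in its holder. Its top is at the same height as at the start (226.5 mm measured both times) and it stands 2.5 mm over within the pocket's play.
- One tin stands in the tray at its planned spot with its full outline visible. The other was partly hidden by the arm in the last picture, but it was set down on the tray floor with contact felt.
- The bottle, jar, carton and loose bars are unmoved within about 0.6 px.

**What disagreed:** my first press, on the near end of the left tin, briefly reached 9.2 N instead of staying under 5 N. The bar did not tip. All the other presses ended between 2.9 and 4.8 N.

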